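Pack the broken chocolate block into the loading tray

TASK

Slide the three pieces of the broken chocolate block into the three-sided steel loading tray through its open mouth, turned and ordered so that together they fill it, all lying flat, with nothing sticking out of the mouth. Slide the pieces along the bench and never lift them off it, and leave the jar, bowl and scale where they are.

Things in the scene. Friction and masses are not known exactly. Their poses are not given: they have to be found in the camera images.
- ell_a_corner (a point): Centre, half-way up (8 mm above the bench), of the corner square of the first L: an L-shaped piece of dark chocolate: three 40 mm squares, each arm 40 mm wide and 80 mm long outside, 16 mm thick, about 0.1 kg. Axes of the piece: z up, one arm runs from the corner square along its x, the other along its y. 
- ell_a_armx (a point): Centre of the end square of the first L's arm along its x, 40 mm from the corner square's centre, 8 mm above the bench; same axes.
- ell_a_army (a point): Centre of the end square of the first L's arm along its y, 40 mm from the corner square's centre, 8 mm above the bench; same axes.
- ell_b_corner (a point): Centre, half-way up (8 mm above the bench), of the corner square of the second L: an L-shaped piece of dark chocolate: three 40 mm squares, each arm 40 mm wide and 80 mm long outside, 16 mm thick, about 0.1 kg. Axes of the piece: z up, one arm runs from the corner square along its x, the other along its y. 
- ell_b_armx (a point): Centre of the end square of the second L's arm along its x, 40 mm from the corner square's centre, 8 mm above the bench; same axes.
- ell_b_army (a point): Centre of the end square of the second L's arm along its y, 40 mm from the corner square's centre, 8 mm above the bench; same axes.
- bar_mid (a point): Centre, half-way up (8 mm above the bench), of the straight piece of dark chocolate: three 40 mm squares in a row along its x, 120 x 40 x 16 mm, about 0.1 kg; z up.
- bar_end1 (a point): Centre of the straight piece's end square at -40 mm along its x; same axes.
- bar_end2 (a point): Centre of the straight piece's end square at +40 mm along its x; same axes.
- tray: Steel tray fixed to the bench, open mouth on its -x side (to the robot). Inside 126 mm deep (x) by 128 wide (y). Origin: centre of the inside, at bench height; mouth line x = -63, back wall +63, side walls y = +-64 mm. Walls 14 mm high, 4 thick; beyond the mouth the side walls flare out 26 degrees for 24 mm more, outside the tray. Floor level with the bench, no step: flat things slide in.
- jar: Bystander: amber glass jar with steel lid, 68 mm across, 100 mm high; origin at the centre of its underside.
- bowl: Bystander: steel bowl, 120 mm across, 55 mm high; origin at the centre of its underside.
- scale: Bystander: flat kitchen scale, 130 x 160 x 34 mm; origin at the centre of its underside.
Things that resemble listed ones, but are neither listed nor needed, are in the scene too. What is shaped like the part that bears ell_a_corner but red is not meant. What is shaped like the part that bears bar_mid but yellow is not meant.

How it is judged:
At the end, for the whole second after the job is handed in: All three pieces lie flat on the tray's floor within its walls, in any arrangement: every square lies inside the tray, overhanging the mouth line by at most about 2 mm, and no square's centre is more than 12 mm above the bench (x of ell_a_corner in the frame of tray between -0.0455 and 0.0455 m and y of ell_a_corner in the frame of tray between -0.047 and 0.047 m and height (world z) of each of ell_a_corner, ell_a_armx, ell_a_army, ell_b_corner, ell_b_armx, ell_b_army, bar_end1, bar_mid, bar_end2 below 0.012 m and x of ell_a_armx in the frame of tray between -0.0455 and 0.0455 m and y of ell_a_armx in the frame of tray between -0.047 and 0.047 m and x of ell_a_army in the frame of tray between -0.0455 and 0.0455 m and y of ell_a_army in the frame of tray between -0.047 and 0.047 m and x of ell_b_corner in the frame of tray between -0.0455 and 0.0455 m and y of ell_b_corner in the frame of tray between -0.047 and 0.047 m and x of ell_b_armx in the frame of tray between -0.0455 and 0.0455 m and y of ell_b_armx in the frame of tray between -0.047 and 0.047 m and x of ell_b_army in the frame of tray between -0.0455 and 0.0455 m and y of ell_b_army in the frame of tray between -0.047 and 0.047 m and x of bar_end1 in the frame of tray between -0.0455 and 0.0455 m and y of bar_end1 in the frame of tray between -0.047 and 0.047 m and x of bar_mid in the frame of tray between -0.0455 and 0.0455 m and y of bar_mid in the frame of tray between -0.047 and 0.047 m and x of bar_end2 in the frame of tray between -0.0455 and 0.0455 m and y of bar_end2 in the frame of tray between -0.047 and 0.047 m); the robot touches nothing.
It fails at once if a chocolate piece was lifted off the bench (any square more than 20 mm up) (height (world z) of any of ell_a_corner, ell_a_armx, ell_a_army, ell_b_corner, ell_b_armx, ell_b_army, bar_end1, bar_mid, bar_end2 above 0.028 m).
It fails at once if the jar, bowl or scale was shoved more than 30 mm or tipped (distance of any of jar, bowl, scale from where it was at the start of the episode above 0.03 m or angle between any of jar, bowl, scale's own z axis and vertical above 0.35 rad).
It also fails if it takes over 72 s, if anything falls off the work surface, if the arm or the gripper's body presses on something with over 40 N, if the wrist force passes 120 N, or if a joint passes its speed limit or range.

ROBOT

A 6-joint arm with a two-finger parallel gripper is mounted at the origin on the work surface. World frame = base frame: x ahead of the robot, y to its left, z up, the work surface at z = 0. Lengths are in m, angles in rad, forces in N, time in s.
With the tool pointing down it reaches from about 0.3 to 0.85 m from the base axis. Payload 5.4 kg.
Tool frame: the origin (TCP) lies at the very end of the fingers, on their centre line; the grasp point (between the pads) lies 19 mm behind it; z points along the fingers, y is the direction in which the jaws open and shut (so a half turn about z gives the same grasp; the last joint's range is limited). The gripper opens to 85 mm and grips with 20 to 120 N. Pads are 22 mm wide; open, the fingers measure 114 mm over their backs; the gripper's body (76 mm by 85 mm) begins 54 mm behind the grasp point. The pads swing forward as they close: fully open they stand 13 mm farther back than shut.
Start: joints at [1.139, 0.158, 1.597, -0, 1.386, -0.21], TCP at [0.127, 0.561, 0.231] pointing down, gripper open.
Joint ranges: [-2.91, 2.91], [-0.94, 2.29], [0.18, 2.7], [-1.29, 4.43], [0.17, 2.64], [-3, 3]. Speed limits (rad/s): [2.57, 2.57, 3.14, 3.14, 3.14, 3.14].

INTERFACE

Orientations are given as a unit quaternion [x, y, z, w].
In Python, from station import r gives the robot as it stands.
- The arm moves only by the tool apply_moves, never from a script. Its argument "motion" is a list of rows, each a list of 3 entries, a list of its own where there are three numbers: the turn, a rotation vector about the tool's x, y, z in degrees, then the shift along the tool's x, y, z in mm, then the closure, from 0 (fully open) to 1 (shut). In form: [[[wx, wy, wz], [x, y, z], hand], ...]. A call has 1 to 12 rows; each row shifts and turns the pose as measured when the row begins, along the tool's axes as they then stand; what a row does not reach is not made up. A row lasts 1/8 s, in which the tool goes at most 62.5 mm and 10.7 degrees, less where a joint would pass 70% of its speed; a pose out of reach is approached as far as the arm can. A call is refused whole if a number of a shift passes 62.5 or a number of a turn 10.7, either way. A call with a gripper value outside its range is refused whole. The fingers move at their own pace and stop on an object; the grip force is fixed at half the most. Time passes only in rows, so rows that do not move let the fingers close. It gives the time, the measured TCP pose, the force and the opening at its end, in the units of the state.
- r.get_obs(): the state, without advancing time (a new reading comes with each control period).
- r.read_camera(name): name is "scene" or "top" or "wrist"; returns the picture (400x640x3 uint8, red, green, blue); there is no depth.
- r.camera_model(name): a dict with "mtx" (3x3 intrinsics, pixels), "rvec" (rotation vector, rad) and "tvec" (3), from world to camera coordinates, as OpenCV has them; the wrist camera has in their place "hand_eye" (4x4, takes a point from camera to tool coordinates, whose origin is the TCP and whose axes are the flange's). Camera axes: x right, y down, z forward; pixel columns grow to the right and rows downward; lengths in m; the calibration is good to about 2 mm. A picture is of the moment at which its call begins: read the wrist's pose just before it. camera_model takes no time and is no camera call.
- r.close_job(): hands the job in, once; it reports no verdict.
The state is a dict: "time": time; "joint_positions": joint angles; "dq": joint speeds; "tau": joint torques, N m; "ee_pos": TCP position; "tcp_rot": TCP orientation; "ft_force": force on the tool from outside, world axes, zero at the start; "moment": the same for the moment, N m; "width": finger opening in m.
Only numpy, scipy, OpenCV 4.12 (cv2) and the standard library are available. Lean on these libraries where they do the work, as an engineer would, in place of code of your own. Each camera call takes 0.05 s, during which the arm holds its last target. There are 200 camera calls.

## Working session

There is one attempt and no reset: what is moved stays moved. The work goes in short steps, Python scripts to look and compute and a tool call to move; the robot and the scene stay as the last step left them, time stands still between calls to the robot, and variables do not carry over. Pictures are saved under pics/ and viewed, about 8 in all and at most 12, crops included, and the job is handed in when it is done.

Besides the shell and the picture viewer there is one more tool, called after "Call:" by a JSON object that holds its "api" and its "payload". apply_moves: Moves the arm, as the interface text tells. Its arguments: {"type":"object","properties":{"motion":{"type":"array"}},"required":["motion"]}

```bash
ls; mkdir -p pics
python3 - <<'E'
from station import r
import cv2,numpy as np
o=r.get_obs(); print(o)
for n in ["top","scene"]:
    im=r.read_camera(n); cv2.imwrite(f"pics/{n}0.png",im[...,::-1]); print(n,r.camera_model(n))
print(r.camera_model("wrist"))
E
```

```text
pics
{'time': 0.0, 'joint_positions': array([ 1.13891766e+00,  1.59021648e-01,  1.59826013e+00, -2.36744481e-06,
        1.38617851e+00, -2.10123402e-01]), 'dq': array([-0.00056302, -0.00078909,  0.00076136, -0.0007904 , -0.00061765,
       -0.0001842 ]), 'tau': array([ 9.61157421e-04, -3.96009207e+01, -3.31428730e+01, -1.24636867e-04,
        8.37323401e-03, -2.22366032e-05]), 'ee_pos': array([0.12624304, 0.56035191, 0.23031831]), 'tcp_rot': array([ 1.10650322e-01,  9.93858961e-01, -8.86483960e-04, -2.93530545e-04]), 'ft_force': array([-0.07054227,  0.59544719,  0.47532738]), 'moment': array([ 0.03372748, -0.02317797,  0.0091651 ]), 'width': 0.08528531619741807}
top {'mtx': array([[486.22473531,   0.        , 325.94051641],
       [  0.        , 486.22473531, 202.41172162],
       [  0.        ,   0.        ,   1.        ]]), 'rvec': array([ 2.20429964, -2.17207612,  0.08855504]), 'tvec': array([1.29599820e-03, 4.92427798e-01, 1.68330929e+00])}
scene {'mtx': array([[422.85615291,   0.        , 315.92334981],
       [  0.        , 422.85615291, 200.02834486],
       [  0.        ,   0.        ,   1.        ]]), 'rvec': array([ 2.30773032,  0.75241265, -0.29936146]), 'tvec': array([-0.40198306, -0.17352486,  1.4923857 ])}
{'mtx': array([[290.39587734,   0.        , 320.76989803],
       [  0.        , 290.39587734, 200.95684105],
       [  0.        ,   0.        ,   1.        ]]), 'hand_eye': array([[ 3.81754273e-04, -9.62172494e-01, -2.72440720e-01,
         6.79899397e-02],
       [ 9.99999918e-01,  4.03218905e-04, -2.28009144e-05,
        -5.17410870e-04],
       [ 1.31791661e-04, -2.72440689e-01,  9.62172570e-01,
        -1.43504050e-01],
       [ 0.00000000e+00,  0.00000000e+00,  0.00000000e+00,
         1.00000000e+00]])}
```

View pics/top0.png

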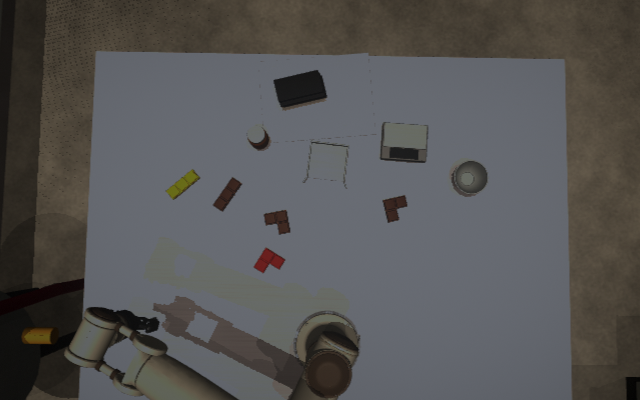

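The top view shows the tray at about (328,162) with its mouth down. The brown L's are at (278,221) and (395,208), and the brown bar is at (228,194). The decoys are the red L (269,260) and the yellow bar (183,184). The brown pieces fit the "dark chocolate" description; I'll confirm them in a crop.

```bash
cat > h.py <<'E'
import cv2,numpy as np
from scipy.spatial.transform import Rotation as R
from station import r
def pose(o): 
    T=np.eye(4); T[:3,:3]=R.from_quat(o['tcp_rot']).as_matrix(); T[:3,3]=o['ee_pos']; return T
def cam(name,o=None):
    m=r.camera_model(name)
    if name=='wrist':
        T=pose(o)@m['hand_eye']; return m['mtx'],T[:3,:3],T[:3,3]
    Rm=cv2.Rodrigues(m['rvec'])[0]; return m['mtx'],Rm.T,-Rm.T@m['tvec']
def cast(c,px,z):
    K,Rw,p=c; px=np.atleast_2d(np.asarray(px,float))
    d=(Rw@np.linalg.inv(K)@np.c_[px,np.ones(len(px))].T).T
    return (p+d*((z-p[2])/d[:,2])[:,None])[:,:2]
def proj(c,P):
    K,Rw,p=c; q=(K@Rw.T@(np.atleast_2d(P)-p).T).T; return q[:,:2]/q[:,2:]
def brown(im):
    h=cv2.cvtColor(im,cv2.COLOR_RGB2HSV).astype(int); H,S,V=h[...,0],h[...,1],h[...,2]
    return (((H<14)|(H>168))&(S>70)&(V<125)&(V>15)).astype(np.uint8)*255
E
python3 - <<'E'
from h import *
im=cv2.imread('pics/top0.png'); crop=im[120:280,160:420]; cv2.imwrite('pics/c0.png',cv2.resize(cv2.convertScaleAbs(crop,alpha=1.6),None,fx=3,fy=3,interpolation=cv2.INTER_CUBIC))
rgb=im[...,::-1].copy(); m=brown(rgb); c=cam('top')
print('cam',c[2])
for k in cv2.findContours(m,cv2.RETR_EXTERNAL,cv2.CHAIN_APPROX_NONE)[0]:
    a=cv2.contourArea(k)
    if a>60:
        ((x,y),(w,h),t)=cv2.minAreaRect(k); b=cv2.boxPoints(((x,y),(w,h),t))
        M=cv2.moments(k); cc=[M['m10']/M['m00'],M['m01']/M['m00']]
        print(a,np.round(cc,1),np.round(cast(c,cc,.012),3),'box',np.round(cast(c,b,.012),3).tolist(), rgb[int(cc[1]),int(cc[0])])
print('corners tray',np.round(cast(c,[[311,142],[348,145],[306,181],[346,183]],.014),3).tolist())
print('jar,scale,bowl',np.round(cast(c,[[258,137],[404,142],[469,178]],.05),3).tolist())
E
```

```text
cam [0.36859857 0.02148433 1.71455257]
1408.0 [328.7 375. ] [[-0.099 -0.009]] box [[-0.069, 0.097], [0.004, -0.038], [-0.126, -0.112], [-0.199, 0.023]] [54 43 35]
158.0 [ 60.3 286.8] [[0.187 0.921]] box [[0.173, 1.038], [0.224, 0.846], [0.182, 0.834], [0.131, 1.025]] [16  5  6]
367.5 [268.3 260.2] [[0.288 0.206]] box [[0.265, 0.26], [0.334, 0.218], [0.292, 0.148], [0.223, 0.19]] [105  31  30]
313.5 [278.1 220.2] [[0.428 0.175]] box [[0.45, 0.225], [0.465, 0.151], [0.389, 0.135], [0.374, 0.209]] [58 39 32]
302.0 [393.7 206.5] [[ 0.482 -0.23 ]] box [[0.504, -0.19], [0.524, -0.265], [0.448, -0.284], [0.428, -0.21]] [54 36 31]
307.5 [226.9 193.7] [[0.518 0.356]] box [[0.479, 0.403], [0.578, 0.34], [0.556, 0.308], [0.458, 0.372]] [57 37 31]
corners tray [[0.706, 0.064], [0.697, -0.067], [0.567, 0.08], [0.562, -0.061]]
jar,scale,bowl [[0.714, 0.247], [0.704, -0.259], [0.582, -0.484]]
```

View pics/c0.png

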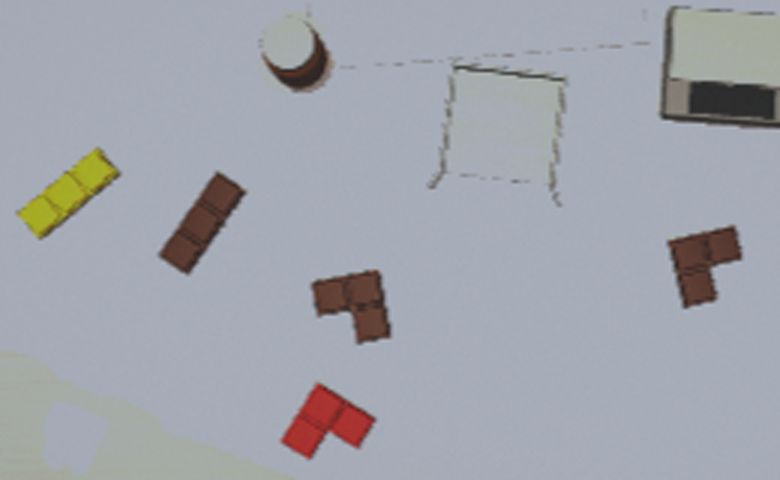

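The crop confirms it: the bar at crop (203,222) and the L's at (350,300) and (705,262) are brown, while the decoys are yellow and red. The tray mouth faces the robot and its yaw is about -4°. Next I write a step planner and fly over the bar.

```bash
cat >> h.py <<'E'
def tgtR(yaw):  # tool z down, tool y at world yaw (deg)
    a=np.radians(yaw); y=np.array([np.cos(a),np.sin(a),0]); z=np.array([0,0,-1.]); return np.c_[np.cross(y,z),y,z]
def plan(wps,o=None,hand=0):
    """wps: list of (x,y,z,yaw,nrows) -> rows in tool frame"""
    o=o or r.get_obs(); T=pose(o); p=T[:3,3]; Q=T[:3,:3]; rows=[]
    for x,y,z,yaw,n in wps:
        P1=np.array([x,y,z]); rv=R.from_matrix(Q.T@tgtR(yaw)).as_rotvec(); p0,Q0=p,Q
        for i in range(n):
            d=(P1-p0)/n; Qi=Q0@R.from_rotvec(rv*i/n).as_matrix()
            rows.append([np.round(np.degrees(rv)/n,1).tolist(),np.round(Qi.T@d*1000,1).tolist(),hand])
        p,Q=P1,tgtR(yaw)
    print(str(rows).replace(' ','')); return rows
def yaw_now(o): 
    y=pose(o)[:3,1]; return np.degrees(np.arctan2(y[1],y[0]))
E
python3 -c "
from h import *
plan([(0.5,0.34,0.20,57.5,11)])"
```

```text
[[[-0.0,-0.0,1.8],[-37.6,-12.1,2.8],0],[[-0.0,-0.0,1.8],[-37.9,-10.9,2.8],0],[[-0.0,-0.0,1.8],[-38.2,-9.7,2.8],0],[[-0.0,-0.0,1.8],[-38.5,-8.5,2.8],0],[[-0.0,-0.0,1.8],[-38.8,-7.3,2.8],0],[[-0.0,-0.0,1.8],[-39.0,-6.0,2.8],0],[[-0.0,-0.0,1.8],[-39.1,-4.8,2.8],0],[[-0.0,-0.0,1.8],[-39.3,-3.6,2.8],0],[[-0.0,-0.0,1.8],[-39.4,-2.4,2.8],0],[[-0.0,-0.0,1.8],[-39.4,-1.1,2.8],0],[[-0.0,-0.0,1.8],[-39.4,0.1,2.8],0]]
```

Call:
{"api": "apply_moves", "payload": {"motion": [[[0, 0, 1.8], [-38, -12, 3], 0], [[0, 0, 1.8], [-38, -11, 3], 0], [[0, 0, 1.8], [-38, -10, 3], 0], [[0, 0, 1.8], [-38, -8, 3], 0], [[0, 0, 1.8], [-39, -7, 3], 0], [[0, 0, 1.8], [-39, -6, 3], 0], [[0, 0, 1.8], [-39, -5, 3], 0], [[0, 0, 1.8], [-39, -4, 3], 0], [[0, 0, 1.8], [-39, -2, 3], 0], [[0, 0, 1.8], [-39, -1, 3], 0], [[0, 0, 1.8], [-39, 0, 3], 0], [[0, 0, 0], [0, 0, 0], 0]]}}

```text
time: 1.6
ee_pos: [0.5059, 0.3299, 0.1894]
tcp_rot: [0.284, 0.959, -0.005, -0.003]
ft_force: [-0.0, -0.0, -0.2]
width: 0.0854
```

```bash
cat >> h.py <<'E'
def snap(tag):
    o=r.get_obs(); im=r.read_camera('wrist'); cv2.imwrite(f'pics/{tag}.png',im[...,::-1]); return o,im,cam('wrist',o)
def pieces(im,c,z=.016,amin=300):
    m=brown(im); m=cv2.morphologyEx(m,cv2.MORPH_CLOSE,np.ones((5,5)))
    for k in cv2.findContours(m,cv2.RETR_EXTERNAL,cv2.CHAIN_APPROX_NONE)[0]:
        if cv2.contourArea(k)<amin: continue
        w=(cast(c,k[:,0],z)*1000).astype(np.float32)
        M=cv2.moments(w.reshape(-1,1,2)); cen=np.array([M['m10'],M['m01']])/M['m00']
        rc=cv2.minAreaRect(w)
        print('px',np.round(k[:,0].mean(0)),'area',round(abs(cv2.contourArea(w))),'cen',np.round(cen,1),'rect',np.round(rc[0],1),np.round(rc[1],1),round(rc[2],1))
E
python3 -c "
from h import *
o,im,c=snap('w1'); print(o['time'],o['ee_pos'],yaw_now(o),o['joint_positions'].round(2)); pieces(im,c)
"
```

```text
1.6 [0.50586478 0.32994722 0.18943858] 56.94269523659881 [ 0.38  0.27  1.55 -0.    1.33 -0.61]
px [358. 330.] area 1113 cen [691.  263.8] rect [693.5 264.8] [64.6 33.3] 48.3
px [174. 192.] area 4413 cen [426.9 180.4] rect [419.4 186. ] [77.3 79.6] 11.6
px [349. 173.] area 4200 cen [515.7 358.2] rect [515.8 358.1] [ 38.2 114.5] 56.7
px [108.  67.] area 4971 cen [290.8 211.5] rect [281.8 208.8] [85.1 79.8] 58.9
```

View pics/w1.png

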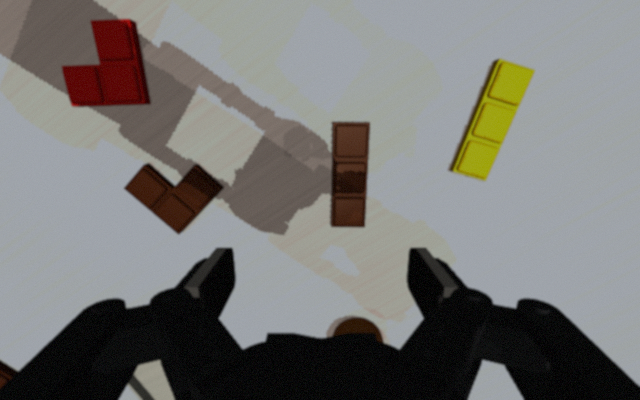

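The wrist view shows the brown bar at (349,173), lying straight between the jaws. I'll descend and grip it.

```bash
python3 -c "
from h import *
plan([(0.516,0.358,0.06,56.7,5),(.516,.358,.002,56.7,3)])"
```

```text
[[[-0.1,-0.1,0.1],[0.9,6.1,25.8],0],[[-0.1,-0.1,0.1],[1.0,6.0,25.8],0],[[-0.1,-0.1,0.1],[1.0,6.0,25.9],0],[[-0.1,-0.1,0.1],[1.0,5.9,25.9],0],[[-0.1,-0.1,0.1],[1.1,5.8,25.9],0],[[0.0,0.0,0.0],[0.0,0.0,19.3],0],[[0.0,0.0,0.0],[0.0,0.0,19.3],0],[[0.0,0.0,0.0],[0.0,0.0,19.3],0]]
```

Call:
{"api": "apply_moves", "payload": {"motion": [[[-0.1, -0.1, 0], [1, 6, 26], 0], [[-0.1, -0.1, 0], [1, 6, 26], 0], [[-0.1, -0.1, 0], [1, 6, 26], 0], [[-0.1, -0.1, 0], [1, 6, 26], 0], [[-0.1, -0.1, 0], [1, 6, 26], 0], [[0, 0, 0], [0, 0, 17], 0], [[0, 0, 0], [0, 0, 17], 0], [[0, 0, 0], [0, 0, 0], 0]]}}

```text
time: 2.65
ee_pos: [0.5093, 0.364, 0.0208]
tcp_rot: [0.279, 0.96, -0.001, 0.0]
ft_force: [-0.1, 0.2, 0.9]
width: 0.0852
```

```bash
python3 -c "
from h import *
o=r.get_obs();print(o['ee_pos'],yaw_now(o));plan([(0.516,0.358,0.002,56.7,2)])"
```

```text
[0.50934999 0.36396658 0.0207503 ] 57.56415317586879
[[[-0.1,0.0,0.4],[-4.4,-0.7,9.4],0],[[-0.1,0.0,0.4],[-4.4,-0.7,9.4],0]]
```

Call:
{"api": "apply_moves", "payload": {"motion": [[[-0.1, 0, 0.4], [-4.4, -0.7, 9], 0], [[-0.1, 0, 0.4], [-4.4, -0.7, 9], 0], [[0, 0, 0], [0, 0, 0], 0.3], [[0, 0, 0], [0, 0, 0], 1], [[0, 0, 0], [0, 0, 0], 1], [[0, 0, 0], [0, 0, 0], 1], [[0, 0, 0], [0, 0, 0], 1]]}}

```text
time: 3.52
ee_pos: [0.5191, 0.3583, 0.0051]
tcp_rot: [0.287, 0.958, 0.002, 0.003]
ft_force: [0.7, -0.3, -1.8]
width: 0.0382
```

```bash
python3 -c "
from h import *
o=r.get_obs();print(o['time'],o['ee_pos'],yaw_now(o));plan([(0.49,0.18,0.002,20,6),(0.50,0.01,0.002,-4,5)],hand=1)"
```

```text
3.525 [0.51907408 0.35826945 0.00506994] 56.67339698893262
[[[0.1,0.0,6.1],[-12.3,-27.5,0.4],1],[[0.1,0.0,6.1],[-15.1,-26.0,0.4],1],[[0.1,0.0,6.1],[-17.8,-24.3,0.5],1],[[0.1,0.0,6.1],[-20.3,-22.2,0.5],1],[[0.1,0.0,6.1],[-22.6,-19.9,0.5],1],[[0.1,0.0,6.1],[-24.5,-17.4,0.5],1],[[0.0,0.0,4.8],[-32.6,-9.7,0.0],1],[[0.0,0.0,4.8],[-33.3,-7.0,0.0],1],[[0.0,0.0,4.8],[-33.8,-4.2,0.0],1],[[0.0,0.0,4.8],[-34.0,-1.3,0.0],1],[[0.0,0.0,4.8],[-34.0,1.5,0.0],1]]
```

L1 lies in the bar's path, so I'm swapping the order: both L's go to the back and the bar goes last, at the mouth. I release the bar here and go over L1.

```bash
python3 -c "
from h import *
o=r.get_obs();plan([(0.519,0.358,0.07,56.7,2),(0.44,0.205,0.15,11.6,7)],hand=0)"
```

```text
[[[0.2,0.1,-0.0],[-0.2,0.1,-32.5],0],[[0.2,0.1,-0.0],[-0.1,-0.0,-32.5],0],[[0.0,0.0,6.4],[-2.6,-24.5,-11.4],0],[[0.0,0.0,6.4],[-5.3,-24.0,-11.4],0],[[0.0,0.0,6.4],[-8.0,-23.3,-11.4],0],[[0.0,0.0,6.4],[-10.5,-22.2,-11.4],0],[[0.0,0.0,6.4],[-12.9,-20.9,-11.4],0],[[0.0,0.0,6.4],[-15.2,-19.3,-11.4],0],[[0.0,0.0,6.4],[-17.3,-17.5,-11.4],0]]
```

Call:
{"api": "apply_moves", "payload": {"motion": [[[0, 0, 0], [0, 0, 0], 0], [[0, 0, 0], [0, 0, 0], 0], [[0.2, 0.1, 0], [0, 0, -32], 0], [[0.2, 0.1, 0], [0, 0, -32], 0], [[0, 0, 6.4], [-3, -24, -11], 0], [[0, 0, 6.4], [-5, -24, -11], 0], [[0, 0, 6.4], [-8, -23, -11], 0], [[0, 0, 6.4], [-10, -22, -11], 0], [[0, 0, 6.4], [-13, -21, -11], 0], [[0, 0, 6.4], [-15, -19, -11], 0], [[0, 0, 6.4], [-17, -17, -11], 0], [[0, 0, 0], [0, 0, 0], 0]]}}

```text
time: 5.03
ee_pos: [0.4379, 0.2038, 0.1518]
tcp_rot: [0.64, 0.769, 0.001, 0.002]
ft_force: [-0.4, -0.2, -1.1]
width: 0.085
```

```bash
python3 -c "
from h import *
o,im,c=snap('w2'); print(o['time'],o['ee_pos'],yaw_now(o)); pieces(im,c)
"
```

```text
5.025 [0.43790368 0.20377844 0.15179406] 10.489625922177028
px [302. 209.] area 4372 cen [426.3 178. ] rect [418.6 183.3] [76.7 78.7] 11.3
px [606. 200.] area 5410 cen [720.  245.4] rect [728.1 249.5] [ 70.9 116. ] 79.8
px [176. 155.] area 2437 cen [295.2 193.8] rect [282.7 205.7] [81.5 78. ] 58.6
px [438.  41.] area 3853 cen [521.6 350.5] rect [515.8 355.9] [ 41.4 115.8] 56.3
```

View pics/w2.png

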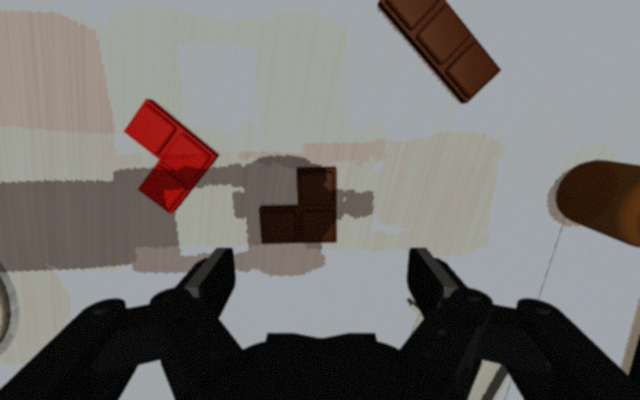

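L1 is at (302,209), with its corner at lower right, one arm up (+y) and one arm left (-x). Before gripping it I take a quick look at the tray.

```bash
python3 -c "
from h import *
o=r.get_obs();plan([(0.58,0.04,0.20,-4,7)],hand=0)"
```

```text
[[[0.0,0.0,2.1],[-26.8,15.7,-6.8],0],[[0.0,0.0,2.1],[-26.2,16.6,-6.9],0],[[0.0,0.0,2.1],[-25.6,17.6,-6.9],0],[[0.0,0.0,2.1],[-24.9,18.5,-6.9],0],[[0.0,0.0,2.1],[-24.3,19.4,-6.9],0],[[0.0,0.0,2.1],[-23.5,20.2,-6.9],0],[[0.0,0.0,2.1],[-22.8,21.1,-6.9],0]]
```

Call:
{"api": "apply_moves", "payload": {"motion": [[[0, 0, 2.1], [-27, 16, -7], 0], [[0, 0, 2.1], [-26, 17, -7], 0], [[0, 0, 2.1], [-26, 18, -7], 0], [[0, 0, 2.1], [-25, 18, -7], 0], [[0, 0, 2.1], [-24, 19, -7], 0], [[0, 0, 2.1], [-23, 20, -7], 0], [[0, 0, 2.1], [-23, 21, -7], 0], [[0, 0, 0], [0, 0, 0], 0]]}}

```text
time: 6.08
ee_pos: [0.5872, 0.0421, 0.1961]
tcp_rot: [0.728, 0.686, 0.001, -0.001]
ft_force: [-0.1, 0.7, -0.1]
width: 0.0853
```

```bash
python3 -c "
from h import *
o,im,c=snap('w3'); print(o['time'],o['ee_pos'],yaw_now(o)); pieces(im,c)
np.save('o3.npy',dict(p=o['ee_pos'],q=o['tcp_rot']),allow_pickle=True)
"
```

```text
6.075 [0.58720405 0.04208038 0.19611183] -3.4094896901234533
px [157.  60.] area 4465 cen [430.4 174.3] rect [422.6 179.4] [79.4 78.3] 11.5
px [28. 52.] area 2985 cen [306.8 200.7] rect [297.9 195.1] [81.6 58.5] 59.1
```

View pics/w3.png

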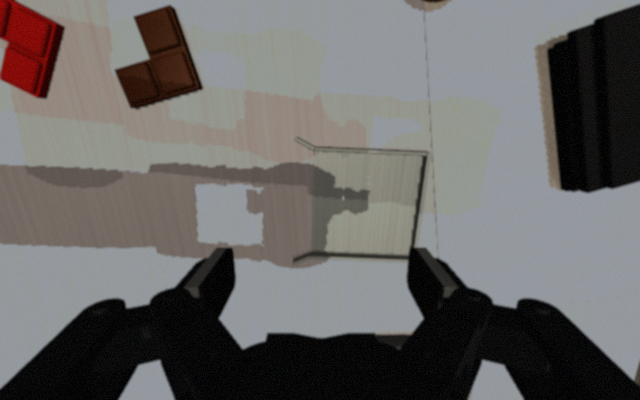

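The tray is at about (365,205): +y wall along row ~150, -y wall along row ~256, back wall near column 420, mouth near column 316. I enlarge it to get the edges.

```bash
python3 -c "
import cv2
im=cv2.imread('pics/w3.png')[130:270,285:440]
cv2.imwrite('pics/c3.png',cv2.resize(im,None,fx=4,fy=4,interpolation=cv2.INTER_CUBIC))"
```

```text
(no output)
```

View pics/c3.png

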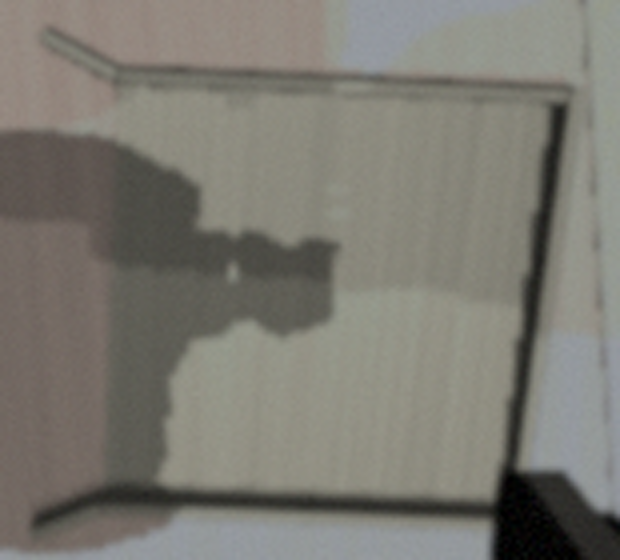

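```bash
python3 -c "
from h import *
d=np.load('o3.npy',allow_pickle=True).item(); c=cam('wrist',dict(ee_pos=d['p'],tcp_rot=d['q']))
px=lambda L:[[285+(x+.5)/4-.5,130+(y+.5)/4-.5] for x,y in L]
def f(n,L,z): print(n,np.round(cast(c,px(L),z)*1000,1).tolist())
f('back base',[(548,140),(508,440)],0)
f('back top',[(566,110),(524,440)],.014)
f('-y base',[(110,487),(480,500)],0)
f('-y top',[(110,499),(480,512)],.014)
f('+y top outer',[(120,68),(565,86)],.014)
f('+y top inner',[(120,84),(560,102)],.014)
f('mouth',[(115,110),(107,480)],0)
f('flare tips',[(45,32),(36,524)],.014)
"
```

```text
back base [[707.2, 51.9], [697.9, -42.7]]
back top [[707.2, 62.5], [698.4, -36.7]]
-y base [[571.4, -51.5], [689.5, -63.0]]
-y top [[572.0, -48.8], [685.5, -59.9]]
+y top outer [[583.6, 81.4], [706.7, 69.2]]
+y top inner [[583.3, 77.0], [705.4, 64.8]]
mouth [[580.9, 68.2], [570.6, -49.0]]
flare tips [[563.6, 92.3], [548.6, -55.9]]
```

The tray centre is about (0.639, 0.007) with yaw about -5.5°; the wall spacings come out at 126.6 and 128.9 mm, which matches the description. Now I go to L1's +y arm and grip it across x.

```bash
python3 -c "
from h import *
o=r.get_obs();plan([(0.434,0.207,0.06,11.3,7),(0.434,.207,.02,11.3,2)],hand=0)"
```

```text
[[[-0.0,-0.0,-2.1],[22.0,-23.0,19.5],0],[[-0.0,-0.0,-2.1],[22.9,-22.2,19.5],0],[[-0.0,-0.0,-2.1],[23.7,-21.4,19.4],0],[[-0.0,-0.0,-2.1],[24.5,-20.5,19.4],0],[[-0.0,-0.0,-2.1],[25.2,-19.6,19.4],0],[[-0.0,-0.0,-2.1],[25.9,-18.7,19.4],0],[[-0.0,-0.0,-2.1],[26.6,-17.7,19.4],0],[[0.0,0.0,0.0],[0.0,0.0,20.0],0],[[0.0,0.0,0.0],[0.0,0.0,20.0],0]]
```

Call:
{"api": "apply_moves", "payload": {"motion": [[[0, 0, -2.1], [22, -23, 19.5], 0], [[0, 0, -2.1], [23, -22, 19.5], 0], [[0, 0, -2.1], [24, -21.5, 19.5], 0], [[0, 0, -2.1], [24.5, -20.5, 19.5], 0], [[0, 0, -2.1], [25, -19.5, 19.5], 0], [[0, 0, -2.1], [26, -18.5, 19.5], 0], [[0, 0, -2.1], [26.5, -17.5, 19.5], 0], [[0, 0, 0], [0, 0, 18], 0], [[0, 0, 0], [0, 0, 18], 0], [[0, 0, 0], [0, 0, 0], 0]]}}

```text
time: 7.38
ee_pos: [0.4152, 0.2217, 0.0126]
tcp_rot: [0.62, 0.784, -0.002, -0.007]
ft_force: [-0.5, -0.7, -0.2]
width: 0.0855
```

```bash
python3 -c "
from h import *
o=r.get_obs();print(o['ee_pos'],yaw_now(o));plan([(0.434,0.207,0.002,11.3,2)])"
```

```text
[0.41517543 0.22165145 0.01260627] 13.348537294049713
[[[-0.4,-0.2,1.0],[-9.3,7.5,5.1],0],[[-0.4,-0.2,1.0],[-9.2,7.7,5.2],0]]
```

Call:
{"api": "apply_moves", "payload": {"motion": [[[-0.4, -0.2, 1], [-9, 7.5, -2], 0], [[-0.4, -0.2, 1], [-8.5, 7, 0], 0], [[0, 0, 0], [0, 0, 0], 0]]}}

```text
time: 7.75
ee_pos: [0.4359, 0.2076, 0.0164]
tcp_rot: [0.634, 0.773, 0.002, 0.001]
ft_force: [0.1, 0.3, -0.3]
width: 0.0852
```

```bash
python3 -c "
from h import *
o=r.get_obs();print(o['ee_pos'],yaw_now(o));plan([(0.434,0.207,0.002,11.3,2)])"
```

```text
[0.43588787 0.2076357  0.01637836] 11.2885608773442
[[[0.2,-0.0,-0.0],[-0.1,-1.0,7.2],0],[[0.2,-0.0,-0.0],[-0.1,-1.0,7.2],0]]
```

Call:
{"api": "apply_moves", "payload": {"motion": [[[0.2, 0, 0], [0, -1, 7], 0], [[0.1, 0, 0], [0, -0.5, 6], 0], [[0, 0, 0], [0, 0, 0], 0.3], [[0, 0, 0], [0, 0, 0], 1], [[0, 0, 0], [0, 0, 0], 1], [[0, 0, 0], [0, 0, 0], 1], [[0, 0, 0], [0, 0, 0], 1]]}}

```text
time: 8.62
ee_pos: [0.4347, 0.2074, 0.0031]
tcp_rot: [0.634, 0.773, 0.0, -0.0]
ft_force: [-0.1, -0.4, -1.3]
width: 0.0385
```

```bash
cat >> h.py <<'E'
TC=np.array([639.,7.]); TY=np.radians(-5.5)
def t2w(tx,ty): 
    c,s=np.cos(TY),np.sin(TY); return ((TC+[c*tx-s*ty,s*tx+c*ty])/1000).tolist()
def w2t(p):
    c,s=np.cos(TY),np.sin(TY); d=np.asarray(p)[:2]*1000-TC; return [round(c*d[0]+s*d[1],1),round(-s*d[0]+c*d[1],1)]
E
python3 -c "
from h import *
o=r.get_obs();print(o['ee_pos'],yaw_now(o),o['width']);plan([(*t2w(-130,-1),0.003,-5.5,8)],hand=1)"
```

```text
[0.43470065 0.2073643  0.00305778] 11.264962127446271 0.03850208325263552
[[[0.0,-0.0,2.1],[-25.0,4.6,-0.0],1],[[0.0,-0.0,2.1],[-24.8,5.5,-0.0],1],[[0.0,-0.0,2.1],[-24.6,6.4,-0.0],1],[[0.0,-0.0,2.1],[-24.3,7.3,-0.0],1],[[0.0,-0.0,2.1],[-24.1,8.2,-0.0],1],[[0.0,-0.0,2.1],[-23.7,9.0,-0.0],1],[[0.0,-0.0,2.1],[-23.4,9.9,0.0],1],[[0.0,-0.0,2.1],[-23.0,10.7,0.0],1]]
```

Call:
{"api": "apply_moves", "payload": {"motion": [[[0, 0, 2], [-24, 4.5, 0], 1], [[0, 0, 2], [-24, 5, 0], 1], [[0, 0, 2], [-24, 6, 0], 1], [[0, 0, 2], [-23.5, 7, 0], 1], [[0, 0, 2], [-23, 8, 0], 1], [[0, 0, 2], [-23, 8.5, 0], 1], [[0, 0, 2], [-22, 9, 0], 1], [[0, 0, 2], [-14, 7, 0], 1], [[0, 0, 0], [0, 0, 0], 1]]}}

```text
time: 9.75
ee_pos: [0.505, 0.0303, 0.003]
tcp_rot: [0.739, 0.674, 0.001, -0.001]
ft_force: [-0.2, -0.8, -0.1]
width: 0.0385
```

```bash
python3 -c "
from h import *
o=r.get_obs();print(o['ee_pos'],w2t(o['ee_pos']),yaw_now(o),o['width'],o['ft_force']);plan([(*t2w(-60,-1),0.003,-5.5,4),(*t2w(18,-1),.003,-5.5,5)],hand=1)"
```

```text
[0.50502021 0.03030672 0.00300594] [np.float64(-135.6), np.float64(10.4)] -5.272091011102675 0.03851728397806894 [-0.1729029  -0.77619149 -0.08010443]
[[[-0.0,-0.0,0.1],[-2.9,18.9,-0.0],1],[[-0.0,-0.0,0.1],[-2.9,18.9,-0.0],1],[[-0.0,-0.0,0.1],[-2.9,18.9,-0.0],1],[[-0.0,-0.0,0.1],[-2.9,18.9,-0.0],1],[[0.0,0.0,0.0],[-0.0,15.6,0.0],1],[[0.0,0.0,0.0],[-0.0,15.6,0.0],1],[[0.0,0.0,0.0],[-0.0,15.6,0.0],1],[[0.0,0.0,0.0],[-0.0,15.6,0.0],1],[[0.0,0.0,0.0],[-0.0,15.6,0.0],1]]
```

Call:
{"api": "apply_moves", "payload": {"motion": [[[0, 0, 0], [-3, 18, 0], 1], [[0, 0, 0], [-3, 18, 0], 1], [[0, 0, 0], [-2.5, 18, 0], 1], [[0, 0, 0], [-1, 16, 0], 1], [[0, 0, 0], [0, 0, 0], 1]]}}

```text
time: 10.38
ee_pos: [0.5707, 0.0187, 0.0031]
tcp_rot: [0.737, 0.676, -0.002, -0.006]
ft_force: [0.0, -0.4, 0.6]
width: 0.0387
```

```bash
python3 -c "
from h import *
o,im,c=snap('w4');print(o['ee_pos'],w2t(o['ee_pos']),yaw_now(o),o['width'],o['ft_force']);plan([(*t2w(18,1),.003,-5.5,6)],hand=1)"
```

```text
[0.5707177  0.01866585 0.00313208] [np.float64(-69.1), np.float64(5.1)] -4.9623749515657485 0.038670120409691124 [ 0.03926978 -0.43113847  0.57368655]
[[[-0.1,-0.0,0.1],[-0.8,14.6,-0.1],1],[[-0.1,-0.0,0.1],[-0.8,14.6,-0.1],1],[[-0.1,-0.0,0.1],[-0.8,14.6,-0.1],1],[[-0.1,-0.0,0.1],[-0.8,14.6,-0.1],1],[[-0.1,-0.0,0.1],[-0.7,14.6,-0.0],1],[[-0.1,-0.0,0.1],[-0.7,14.6,-0.0],1]]
```

View pics/w4.png

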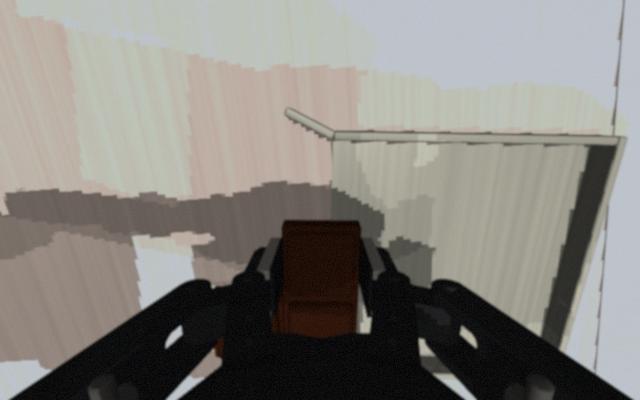

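The gripped arm is at (320,255) with its +y edge at row 220, and the mouth corner of the +y wall is at (333,137). I check the lateral gap from this same view.

```bash
python3 -c "
from h import *
o=r.get_obs(); c=cam('wrist',o)
for px,z in [((322,221),.016),((345,141),.014),((580,144),.014),((333,142),0),((590,145),.014),((545,340),0.0)]: print(px,w2t(cast(c,px,z)[0]))
plan([(*t2w(18,1),.003,-5.5,6)],hand=1)"
```

```text
(322, 221) [np.float64(-67.9), np.float64(26.5)]
(345, 141) [np.float64(-58.0), np.float64(64.0)]
(580, 144) [np.float64(46.8), np.float64(63.8)]
(333, 142) [np.float64(-62.9), np.float64(62.5)]
(590, 145) [np.float64(51.3), np.float64(63.4)]
(545, 340) [np.float64(66.7), np.float64(-52.8)]
[[[-0.1,-0.0,0.1],[-0.8,14.6,-0.1],1],[[-0.1,-0.0,0.1],[-0.8,14.6,-0.1],1],[[-0.1,-0.0,0.1],[-0.8,14.6,-0.1],1],[[-0.1,-0.0,0.1],[-0.8,14.6,-0.1],1],[[-0.1,-0.0,0.1],[-0.7,14.6,-0.0],1],[[-0.1,-0.0,0.1],[-0.7,14.6,-0.0],1]]
```

Call:
{"api": "apply_moves", "payload": {"motion": [[[0, 0, 0.1], [-1, 14, 0], 1], [[0, 0, 0.1], [-1, 14, 0], 1], [[0, 0, 0.1], [-1, 14, 0], 1], [[0, 0, 0.1], [-1, 14, 0], 1], [[0, 0, 0.1], [-1, 14, 0], 1], [[0, 0, 0], [0, 12, 0], 1], [[0, 0, 0], [0, 0, 0], 1]]}}

```text
time: 11.3
ee_pos: [0.642, 0.0113, 0.0035]
tcp_rot: [0.738, 0.675, -0.01, -0.014]
ft_force: [1.2, -0.5, 1.5]
width: 0.0385
```

```bash
python3 -c "
from h import *
o=r.get_obs();print(o['ee_pos'],w2t(o['ee_pos']),yaw_now(o),o['width'],o['ft_force'])"
```

```text
[0.64203295 0.01127445 0.00354417] [np.float64(2.6), np.float64(4.5)] -5.1464749808544346 0.03847612810183014 [ 1.15019967 -0.52123539  1.49590216]
```

```bash
python3 -c "
from h import *
plan([(*t2w(18,0),.003,-5.5,3)],hand=1)"
```

```text
[[[-0.6,-0.1,0.1],[-1.5,5.1,0.0],1],[[-0.6,-0.1,0.1],[-1.5,5.1,0.1],1],[[-0.6,-0.1,0.1],[-1.5,5.1,0.1],1]]
```

Call:
{"api": "apply_moves", "payload": {"motion": [[[-0.8, -0.1, 0.1], [-2.5, 6, 0], 1], [[-0.8, -0.1, 0.1], [-2, 6, 0], 1], [[-0.4, -0.1, 0.1], [-1, 5, 0], 1], [[0, 0, 0], [0, 0, 0], 1], [[0, 0, 0], [0, 0, 0], 0.4], [[0, 0, 0], [0, 0, 0], 0.4], [[0, 0, 0], [0, 0, -20], 0.4], [[0, 0, 0], [0, 0, -30], 0.4], [[0, 0, 0], [0, 0, -30], 1], [[0, 0, 0], [0, 0, -10], 1], [[0, 0, 0], [0, 0, 0], 1]]}}

```text
time: 12.68
ee_pos: [0.6552, 0.0063, 0.0982]
tcp_rot: [0.739, 0.673, -0.001, -0.0]
ft_force: [0.4, 1.2, -0.8]
width: 0.0
```

```bash
python3 -c "
from h import *
o,im,c=snap('w5');print(o['time'],o['ee_pos'],w2t(o['ee_pos']),yaw_now(o),o['width'],o['ft_force'])
pieces(im,c)"
```

```text
12.675 [0.65517712 0.00633101 0.09816063] [np.float64(16.2), np.float64(0.9)] -5.364925979548596 3.24493214995445e-05 [ 0.39190696  1.23557532 -0.83468651]
px [303. 231.] area 3246 cen [636.4 -12.1] rect [634.5 -12.1] [79.4 77.3] 84.1
```

View pics/w5.png

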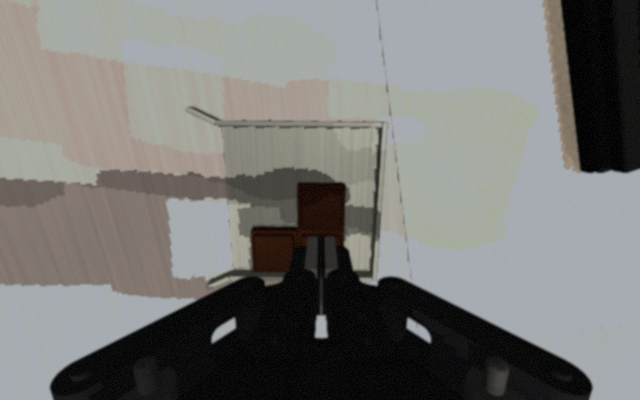

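L1 sits cleanly in the tray, with squares at px (322,205), (322,240) and (272,250). It spans tx -42..38 and ty -59..21 in the tray frame. Now I push it to the back with closed fingers on the arm end.

```bash
python3 -c "
from h import *
plan([(*t2w(-72,-28),.06,-5.5,4),(*t2w(-72,-28),.005,-5.5,3)],hand=1)"
```

```text
[[[-0.0,0.0,0.0],[-7.2,-22.0,9.5],1],[[-0.0,0.0,0.0],[-7.2,-22.0,9.4],1],[[-0.0,0.0,0.0],[-7.2,-22.0,9.4],1],[[-0.0,0.0,0.0],[-7.2,-22.0,9.4],1],[[0.0,0.0,0.0],[0.0,0.0,18.3],1],[[0.0,0.0,0.0],[0.0,0.0,18.3],1],[[0.0,0.0,0.0],[0.0,0.0,18.3],1]]
```

Call:
{"api": "apply_moves", "payload": {"motion": [[[0, 0, 0], [-7, -22, 8], 1], [[0, 0, 0], [-7, -22, 8], 1], [[0, 0, 0], [-7, -21, 8], 1], [[0, 0, 0], [-6, -19, 6], 1], [[0, 0, 0], [0, 0, 10], 1], [[0, 0, 0], [0, 0, 20], 1], [[0, 0, 0], [0, 0, 20], 1], [[0, 0, 0], [0, 0, 8], 1], [[0, 0, 0], [0, 0, 0], 1]]}}

```text
time: 13.85
ee_pos: [0.5622, -0.0116, 0.0001]
tcp_rot: [0.739, 0.673, -0.005, -0.006]
ft_force: [-3.2, -0.7, 6.1]
width: 0.0005
```

```bash
python3 -c "
from h import *
o=r.get_obs();print(o['ee_pos'],w2t(o['ee_pos']),yaw_now(o),o['width'],o['ft_force'])
plan([(*t2w(-34,-28),.005,-5.5,4)],hand=1)"
```

```text
[ 5.62222950e-01 -1.16019674e-02  6.54218674e-05] [np.float64(-74.6), np.float64(-25.9)] -5.3509880322921655 0.0004991307515447303 [-3.22871161 -0.73952355  6.10427661]
[[[-0.2,-0.0,0.0],[-0.6,10.1,-1.4],1],[[-0.2,-0.0,0.0],[-0.5,10.1,-1.4],1],[[-0.2,-0.0,0.0],[-0.5,10.1,-1.3],1],[[-0.2,-0.0,0.0],[-0.5,10.2,-1.3],1]]
```

Call:
{"api": "apply_moves", "payload": {"motion": [[[-0.6, 0, 0], [-1, 2, -6], 1], [[-0.2, 0, 0], [-1, 9, 0], 1], [[0, 0, 0], [0, 9, 0], 1], [[0, 0, 0], [0, 8, 0], 1], [[0, 0, 0], [0, 6, 0], 1], [[0, 0, 0], [0, 4, 0], 1], [[0, 0, 0], [0, 0, 0], 1]]}}

```text
time: 14.72
ee_pos: [0.6033, -0.0173, 0.0058]
tcp_rot: [0.739, 0.673, 0.0, -0.001]
ft_force: [-1.4, -0.2, 0.7]
width: -0.0001
```

```bash
python3 -c "
from h import *
o=r.get_obs();print(o['ee_pos'],w2t(o['ee_pos']),yaw_now(o),o['width'],o['ft_force'])"
```

```text
[ 0.60330442 -0.0173252   0.0057659 ] [np.float64(-33.2), np.float64(-27.6)] -5.335148784000606 -0.00014520764541865383 [-1.37002531 -0.20642908  0.72064921]
```

Call:
{"api": "apply_moves", "payload": {"motion": [[[0, 0, 0], [0, 3, 0], 1], [[0, 0, 0], [0, 3, 0], 1], [[0, 0, 0], [0, 0, 0], 1]]}}

```text
time: 15.1
ee_pos: [0.6048, -0.0173, 0.0057]
tcp_rot: [0.739, 0.674, -0.004, -0.006]
ft_force: [-2.2, 0.6, 2.9]
width: 0.0002
```

```bash
python3 -c "
from h import *
o,im,c=snap('w6');print(o['ee_pos'],w2t(o['ee_pos']),yaw_now(o),o['ft_force'])
im=cv2.resize(im[60:400,160:480],None,fx=1.5,fy=1.5);cv2.imwrite('pics/c6.png',im[...,::-1])"
```

```text
[ 0.60478754 -0.01730696  0.00573518] [np.float64(-31.7), np.float64(-27.5)] -5.27888926507589 [-2.19989395  0.59262011  2.92517361]
```

View pics/c6.png

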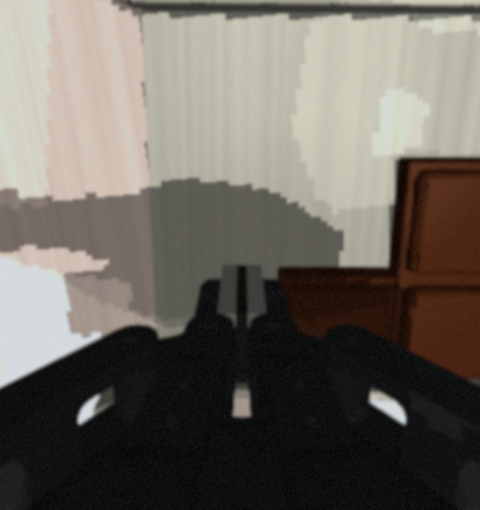

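Crop: L1's inner face is at crop column 397, the arm's end edge is at about (280,270), and the closed fingers are behind it. I compute the positions.

```bash
python3 -c "
from h import *
o=r.get_obs(); c=cam('wrist',o)
for p,z in [((400,160),.016),((396,265),.016),((280,269),.016),((220,267),.006),((262,267),.006)]:
  print(p,w2t(cast(c,(160+p[0]/1.5,60+p[1]/1.5),z)[0]))"
```

```text
(400, 160) [np.float64(18.0), np.float64(20.0)]
(396, 265) [np.float64(20.3), np.float64(-14.6)]
(280, 269) [np.float64(-17.7), np.float64(-16.4)]
(220, 267) [np.float64(-38.1), np.float64(-20.1)]
(262, 267) [np.float64(-23.2), np.float64(-20.0)]
```

L1's front is about 59–61 of 63 mm in, so it is close enough; later pushes will seat it. I back off and fly to L2, turning the jaws to -75°.

```bash
python3 -c "
from h import *
plan([(*t2w(-50,-28),.006,-5.5,1),(*t2w(-50,-28),.08,-5.5,2),(.455,-.223,.15,-75,9)],hand=0)"
```

```text
[[[-0.8,-0.1,0.2],[-0.5,-18.4,-0.1],0],[[0.0,0.0,0.0],[0.0,0.0,-37.0],0],[[0.0,0.0,0.0],[0.0,0.0,-37.0],0],[[0.0,0.0,7.7],[-24.3,-12.3,-7.8],0],[[0.0,0.0,7.7],[-25.7,-9.0,-7.8],0],[[0.0,0.0,7.7],[-26.7,-5.4,-7.8],0],[[0.0,0.0,7.7],[-27.2,-1.8,-7.8],0],[[0.0,0.0,7.7],[-27.2,1.9,-7.8],0],[[0.0,0.0,7.7],[-26.7,5.5,-7.8],0],[[0.0,0.0,7.7],[-25.7,9.0,-7.8],0],[[0.0,0.0,7.7],[-24.3,12.4,-7.8],0],[[0.0,0.0,7.7],[-22.4,15.6,-7.8],0]]
```

Call:
{"api": "apply_moves", "payload": {"motion": [[[-0.8, 0, 0.2], [0, -18, 0], 1], [[0, 0, 0], [0, 0, -37], 1], [[0, 0, 0], [0, 0, -37], 1], [[0, 0, 7.7], [-24, -12, -7], 0], [[0, 0, 7.7], [-25, -9, -7], 0], [[0, 0, 7.7], [-26, -5, -7], 0], [[0, 0, 7.7], [-27, -2, -7], 0], [[0, 0, 7.7], [-27, 2, -7], 0], [[0, 0, 7.7], [-26, 5, -7], 0], [[0, 0, 7.7], [-25, 9, -7], 0], [[0, 0, 7.7], [-23, 12, -6], 0], [[0, 0, 6], [-18, 13, -4], 0]]}}

```text
time: 16.65
ee_pos: [0.4581, -0.2188, 0.1414]
tcp_rot: [0.992, 0.129, 0.008, 0.003]
ft_force: [0.8, 0.5, 0.4]
width: 0.0853
```

```bash
python3 -c "
from h import *
o=r.get_obs();print(o['ee_pos'],yaw_now(o),np.abs(o['dq']).max())
o,im,c=snap('w7');o,im,c=snap('w7');print(o['time'],o['ee_pos'],yaw_now(o),o['joint_positions'].round(2));pieces(im,c)
plan([(.4515,-.223,.15,-75,2)])"
```

```text
[ 0.45811181 -0.21884997  0.14142487] -75.23122235381237 0.4873926175484812
16.7 [ 0.45737932 -0.22104845  0.14202857] -75.48540117332415 [-0.69  0.06  1.89  0.01  1.18  0.62]
px [336. 174.] area 4266 cen [ 481.6 -229.3] rect [ 476.9 -237.3] [76.9 76.7] 13.7
[[[0.2,-0.4,-0.1],[-3.5,0.8,-4.2],0],[[0.2,-0.4,-0.1],[-3.6,0.8,-4.2],0]]
```

```bash
python3 -c "
from h import *
plan([(.4527,-.2226,.02,-76.3,5)])"
```

```text
[[[0.1,-0.2,0.2],[-1.5,0.1,24.3],0],[[0.1,-0.2,0.2],[-1.5,0.1,24.3],0],[[0.1,-0.2,0.2],[-1.4,0.2,24.3],0],[[0.1,-0.2,0.2],[-1.3,0.2,24.3],0],[[0.1,-0.2,0.2],[-1.2,0.3,24.3],0]]
```

Call:
{"api": "apply_moves", "payload": {"motion": [[[0.1, -0.2, 0.2], [-1.5, 0, 24], 0], [[0.1, -0.2, 0.2], [-1.5, 0, 24], 0], [[0.1, -0.2, 0.2], [-1.5, 0, 24], 0], [[0, -0.2, 0.2], [-1, 0, 23], 0], [[0, -0.2, 0.2], [-1, 0, 14], 0], [[0, 0, 0], [0, 0, 0], 0]]}}

```text
time: 17.5
ee_pos: [0.4563, -0.2199, 0.0296]
tcp_rot: [0.992, 0.125, 0.001, 0.003]
ft_force: [-0.1, 1.3, 0.4]
width: 0.0851
```

```bash
python3 -c "
from h import *
o=r.get_obs();print(o['ee_pos'],yaw_now(o));plan([(.4527,-.2226,.003,-76.3,2)])"
```

```text
[ 0.45634093 -0.21990153  0.02957903] -75.65568263607258
[[[0.2,-0.1,0.3],[-2.1,0.8,13.3],0],[[0.2,-0.1,0.3],[-2.1,0.8,13.3],0]]
```

Call:
{"api": "apply_moves", "payload": {"motion": [[[0.2, -0.1, 0.3], [-2, 1, 13], 0], [[0.2, -0.1, 0.3], [-2, 1, 12], 0], [[0, 0, 0], [0, 0, 0], 0], [[0, 0, 0], [0, 0, 0], 0.3], [[0, 0, 0], [0, 0, 0], 1], [[0, 0, 0], [0, 0, 0], 1], [[0, 0, 0], [0, 0, 0], 1], [[0, 0, 0], [0, 0, 0], 1]]}}

```text
time: 18.5
ee_pos: [0.4551, -0.2248, 0.006]
tcp_rot: [0.993, 0.12, 0.001, 0.001]
ft_force: [0.9, -0.1, -1.3]
width: 0.038
```

```bash
python3 -c "
from h import *
o=r.get_obs();print(o['time'],o['ee_pos'],yaw_now(o),o['width'],o['ft_force']);plan([(*t2w(-150,0),.003,-5.5,10)],hand=1)"
```

```text
18.5 [ 0.45514898 -0.22475937  0.00599213] -76.24352188343087 0.0380254564969739 [ 0.92785135 -0.08134393 -1.26124617]
[[[0.0,-0.0,-7.1],[9.2,-23.1,0.3],1],[[0.0,-0.0,-7.1],[12.0,-21.8,0.3],1],[[0.0,-0.0,-7.1],[14.6,-20.1,0.3],1],[[0.0,-0.0,-7.1],[16.9,-18.2,0.3],1],[[0.0,-0.0,-7.1],[19.1,-16.0,0.3],1],[[0.0,-0.0,-7.1],[20.9,-13.5,0.3],1],[[0.0,-0.0,-7.1],[22.4,-10.8,0.3],1],[[0.0,-0.0,-7.1],[23.5,-8.0,0.3],1],[[0.0,-0.0,-7.1],[24.3,-5.0,0.3],1],[[0.0,-0.0,-7.1],[24.8,-2.0,0.3],1]]
```

```bash
python3 -c "
from h import *
plan([(.41,-.12,.005,-40,5),(*t2w(-150,0),.004,-5.5,6)],hand=1)"
```

```text
[[[0.0,-0.0,-7.2],[-3.8,-22.5,0.1],1],[[0.0,-0.0,-7.2],[-0.9,-22.8,0.1],1],[[0.0,-0.0,-7.2],[2.0,-22.7,0.2],1],[[0.0,-0.0,-7.2],[4.8,-22.3,0.2],1],[[0.0,-0.0,-7.2],[7.6,-21.5,0.2],1],[[0.0,0.0,-5.7],[26.6,-5.0,0.2],1],[[0.0,0.0,-5.7],[27.0,-2.3,0.2],1],[[0.0,0.0,-5.7],[27.0,0.4,0.2],1],[[0.0,0.0,-5.7],[26.9,3.1,0.2],1],[[0.0,0.0,-5.7],[26.4,5.8,0.2],1],[[0.0,0.0,-5.7],[25.7,8.4,0.2],1]]
```

Call:
{"api": "apply_moves", "payload": {"motion": [[[0, 0, -7], [-4, -22, 0.2], 1], [[0, 0, -7], [-1, -22, 0.2], 1], [[0, 0, -7], [2, -22, 0.2], 1], [[0, 0, -7], [5, -21, 0.2], 1], [[0, 0, -7], [7, -21, 0.2], 1], [[0, 0, -5.7], [25, -5, 0.2], 1], [[0, 0, -5.7], [26, -2, 0.2], 1], [[0, 0, -5.7], [26, 0, 0.2], 1], [[0, 0, -5.7], [26, 3, 0.2], 1], [[0, 0, -5.7], [25, 5, 0.2], 1], [[0, 0, -4], [15, 5, 0], 1], [[0, 0, 0], [0, 0, 0], 1]]}}

```text
time: 20.0
ee_pos: [0.4861, 0.0064, 0.0062]
tcp_rot: [0.746, 0.665, 0.001, 0.008]
ft_force: [0.7, 0.1, 0.5]
width: 0.0385
```

```bash
python3 -c "
from h import *
o,im,c=snap('w8');print(o['time'],o['ee_pos'],w2t(o['ee_pos']),yaw_now(o),o['width'],o['ft_force']);pieces(im,c)
plan([(*t2w(-120,2),.004,-5.5,3),(*t2w(-52,2),.004,-5.5,5)],hand=1)"
```

```text
20.0 [0.486065   0.00641982 0.00617893] [np.float64(-152.2), np.float64(-15.2)] -6.552737240387503 0.03848279514893271 [0.68318874 0.13493313 0.45436962]
px [603. 279.] area 2003 cen [630.4 -28.4] rect [627.3 -25.9] [48.8 62.1] 10.8
px [350. 211.] area 4349 cen [502.2  29.4] rect [506.7  22.4] [77.2 79.4] 84.3
[[[0.2,0.2,-0.4],[6.1,10.7,0.8],1],[[0.2,0.2,-0.4],[6.0,10.7,0.8],1],[[0.2,0.2,-0.4],[6.0,10.8,0.7],1],[[0.0,0.0,0.0],[-0.0,13.6,0.0],1],[[0.0,0.0,0.0],[-0.0,13.6,0.0],1],[[0.0,0.0,0.0],[-0.0,13.6,0.0],1],[[0.0,0.0,0.0],[-0.0,13.6,0.0],1],[[0.0,0.0,0.0],[-0.0,13.6,0.0],1]]
```

Call:
{"api": "apply_moves", "payload": {"motion": [[[0.2, 0.2, -0.4], [6, 10, 0.8], 1], [[0.2, 0.2, -0.4], [6, 10, 0.5], 1], [[0.2, 0.2, -0.3], [6, 10, 0.5], 1], [[0, 0, 0], [0, 0, 0], 1]]}}

```text
time: 20.55
ee_pos: [0.5148, 0.0167, 0.0062]
tcp_rot: [0.742, 0.671, -0.004, -0.002]
ft_force: [1.0, 0.6, 0.8]
width: 0.038
```

```bash
python3 -c "
from h import *
o,im,c=snap('w9');print(o['time'],o['ee_pos'],w2t(o['ee_pos']),yaw_now(o),o['width'],o['ft_force']);pieces(im,c)
plan([(*t2w(-54,3),.004,-5.5,5)],hand=1)"
```

```text
20.55 [0.51478569 0.01669151 0.00616093] [np.float64(-124.6), np.float64(-2.3)] -5.746233902157012 0.037988563383105446 [1.04553627 0.59225447 0.81768182]
px [586. 291.] area 3683 cen [652.1 -19.3] rect [643.1 -18. ] [69.9 88.7] 10.9
px [352. 210.] area 4322 cen [530.6  39.9] rect [536.2  33. ] [77.1 77. ] 85.0
[[[-0.1,0.0,-0.0],[1.1,14.1,0.3],1],[[-0.1,0.0,-0.0],[1.1,14.1,0.3],1],[[-0.1,0.0,-0.0],[1.1,14.1,0.4],1],[[-0.1,0.0,-0.0],[1.1,14.1,0.4],1],[[-0.1,0.0,-0.0],[1.1,14.1,0.4],1]]
```

Call:
{"api": "apply_moves", "payload": {"motion": [[[-0.1, 0, 0], [1.5, 14, 0.3], 1], [[-0.1, 0, 0], [1.5, 14, 0.3], 1], [[-0.1, 0, 0], [1.3, 14, 0.3], 1], [[-0.1, 0, 0], [1, 14, 0.3], 1], [[-0.1, 0, 0], [1, 14, 0.3], 1], [[0, 0, 0], [0, 0, 0], 1]]}}

```text
time: 21.35
ee_pos: [0.5776, 0.0145, 0.0068]
tcp_rot: [0.743, 0.669, -0.008, -0.007]
ft_force: [1.9, -0.5, 1.5]
width: 0.0383
```

```bash
python3 -c "
from h import *
o,im,c=snap('w10');print(o['time'],o['ee_pos'],w2t(o['ee_pos']),yaw_now(o),o['width'],o['ft_force']);pieces(im,c)
plan([(*t2w(-54,3),.004,-5.5,1)],hand=1)"
```

```text
21.35 [0.57757326 0.01452184 0.00679104] [np.float64(-61.9), np.float64(1.6)] -5.963643146613062 0.03827987950978213 [ 1.8608784  -0.45740737  1.47861859]
px [517. 268.] area 2303 cen [677.2  -1.5] rect [673.9  -7.4] [68.7 45.5] 84.9
px [351. 211.] area 4367 cen [593.5  37.4] rect [598.3  30.6] [77.3 78.7] 84.9
[[[-1.2,0.2,-0.5],[1.5,8.1,2.5],1]]
```

Call:
{"api": "apply_moves", "payload": {"motion": [[[-1, 0.2, -0.4], [3, 2, 1.5], 1], [[0, 0, 0], [0, 0, 0], 1], [[0, 0, 0], [0, 0, 0], 0.4], [[0, 0, 0], [0, 0, 0], 0.4], [[0, 0, 0], [0, 0, -25], 0.4], [[0, 0, 0], [0, 0, -30], 0.4], [[0, 0, 0], [0, 0, -15], 1], [[0, 0, 0], [0, 0, 0], 1]]}}

```text
time: 22.4
ee_pos: [0.575, 0.0165, 0.0732]
tcp_rot: [0.741, 0.672, -0.004, -0.004]
ft_force: [0.9, 0.2, -0.5]
width: 0.0156
```

```bash
python3 -c "
from h import *
o,im,c=snap('w11');print(o['time'],o['ee_pos'],w2t(o['ee_pos']),yaw_now(o),o['width']);pieces(im,c)
plan([(*t2w(36,44),.06,-5.5,4),(*t2w(36,44),.008,-5.5,3)],hand=1)"
```

```text
22.4 [0.57496288 0.01649366 0.07316238] [np.float64(-64.7), np.float64(3.3)] -5.607514322108572 0.015559393608373096
px [441. 245.] area 4400 cen [664.3 -17.4] rect [656.8 -13.5] [80.8 79.7] 84.6
px [348. 184.] area 4221 cen [594.6  39.5] rect [600.5  31.7] [77. 77.] 85.3
[[[-0.2,0.0,-0.0],[10.2,25.3,2.7],1],[[-0.2,0.0,-0.0],[10.2,25.3,2.8],1],[[-0.2,0.0,-0.0],[10.2,25.3,2.9],1],[[-0.2,0.0,-0.0],[10.2,25.3,3.0],1],[[0.0,0.0,0.0],[0.0,0.0,17.3],1],[[0.0,0.0,0.0],[0.0,0.0,17.3],1],[[0.0,0.0,0.0],[0.0,0.0,17.3],1]]
```

View pics/w11.png

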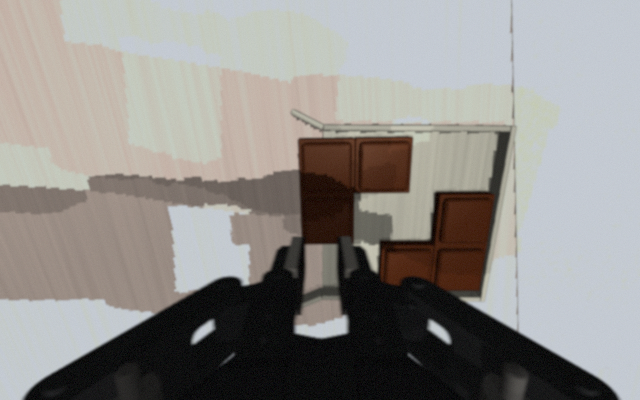

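The view shows L2 at (300–411,138–243) in the mouth, and L1 at (380–493,192–295) near the back. L1's side face overlaps L2's lane by about 1 mm, so I nudge L1 towards -y.

Call:
{"api": "apply_moves", "payload": {"motion": [[[-0.2, 0, 0], [10, 24, 2], 1], [[-0.2, 0, 0], [10, 24, 2], 1], [[-0.2, 0, 0], [10, 24, 2], 1], [[-0.1, 0, 0], [10, 22, 2], 1], [[0, 0, 0], [0, 0, 10], 1], [[0, 0, 0], [0, 0, 18], 1], [[0, 0, 0], [0, 0, 16], 1], [[0, 0, 0], [0, 0, 8], 1], [[0, 0, 0], [0, 0, 0], 1]]}}

```text
time: 23.58
ee_pos: [0.6647, 0.0479, 0.0002]
tcp_rot: [0.741, 0.671, -0.007, -0.008]
ft_force: [-0.0, 0.1, 0.4]
width: 0.0002
```

```bash
python3 -c "
from h import *
o=r.get_obs();print(o['time'],o['ee_pos'],w2t(o['ee_pos']),yaw_now(o),o['ft_force']);
plan([(*t2w(37,28),.007,-5.5,4)],hand=1)"
```

```text
23.575 [6.64697791e-01 4.79144368e-02 2.18220642e-04] [np.float64(21.7), np.float64(43.2)] -5.669840047837983 [-0.0389131   0.10859412  0.43561516]
[[[-0.3,0.0,-0.0],[-3.8,3.8,-1.8],1],[[-0.3,0.0,-0.0],[-3.8,3.8,-1.8],1],[[-0.3,0.0,-0.0],[-3.8,3.8,-1.7],1],[[-0.3,0.0,-0.0],[-3.8,3.8,-1.7],1]]
```

Call:
{"api": "apply_moves", "payload": {"motion": [[[-0.6, 0, 0], [0, 7, -6], 1], [[-0.4, 0, 0], [0, 7, 0], 1], [[0, 0, 0], [-6, 0, 0], 1], [[0, 0, 0], [-6, 0, 0], 1], [[0, 0, 0], [-4, 0, 0], 1], [[0, 0, 0], [-3, 0, 0], 1], [[0, 0, 0], [0, 0, 0], 1]]}}

```text
time: 24.45
ee_pos: [0.6772, 0.0309, 0.0049]
tcp_rot: [0.742, 0.671, 0.003, -0.004]
ft_force: [-0.1, -0.4, 0.5]
width: 0.0003
```

```bash
python3 -c "
from h import *
o,im,c=snap('w12');print(o['time'],o['ee_pos'],w2t(o['ee_pos']),yaw_now(o),o['ft_force']);pieces(im,c)"
```

```text
24.45 [0.67723537 0.03093206 0.00489241] [np.float64(35.8), np.float64(27.5)] -5.783417245266754 [-0.13345345 -0.40441187  0.49612452]
px [166. 250.] area 4392 cen [599.4  42.1] rect [604.8  32.5] [79.8 79.6] 85.4
```

Call:
{"api": "apply_moves", "payload": {"motion": [[[0, 0, 0], [-3, 0, 0], 1], [[0, 0, 0], [-2, 0, 0], 1], [[0, 0, 0], [0, 0, 0], 1], [[0, 0, 0], [5, 0, 0], 1], [[0, 0, 0], [0, 0, -35], 1], [[0, 0, 0], [0, 0, -35], 1], [[0, 0, 0], [0, -28, -10], 1], [[0, 0, 0], [0, -30, 0], 1], [[0, 0, 0], [0, -30, 0], 1], [[0, 0, 0], [0, -28, 0], 1], [[0, 0, 0], [0, 0, 0], 1]]}}

```text
time: 25.88
ee_pos: [0.558, 0.0434, 0.0871]
tcp_rot: [0.743, 0.669, 0.003, -0.005]
ft_force: [1.0, -0.6, -0.1]
width: 0.0001
```

```bash
cat >> h.py <<'E'
def tp(im,c,amin=300):
    m=brown(im); m=cv2.morphologyEx(m,cv2.MORPH_CLOSE,np.ones((3,3)))
    for k in cv2.findContours(m,cv2.RETR_EXTERNAL,cv2.CHAIN_APPROX_NONE)[0]:
        if cv2.contourArea(k)<amin: continue
        w=np.array([w2t(q) for q in cast(c,k[:,0],.016)/1])
        if abs(w).max()>260: continue
        print('px',np.round(k[:,0].mean(0)),'tx',np.percentile(w[:,0],[1,99]).round(1),'ty',np.percentile(w[:,1],[1,99]).round(1),'poly',np.round([w2t(q) for q in cast(c,cv2.approxPolyDP(k,4,True)[:,0],.016)],0).tolist())
E
python3 -c "
from h import *
o,im,c=snap('w13');print(o['time'],o['ee_pos'],w2t(o['ee_pos']),yaw_now(o),o['ft_force']);tp(im,c)
plan([(*t2w(-88,27),.04,-5.5,2),(*t2w(-88,27),.01,-5.5,2)],hand=1)"
```

```text
25.875 [0.55801901 0.04340673 0.08711417] [np.float64(-84.1), np.float64(28.5)] -5.943811276558232 [ 0.99740651 -0.59237774 -0.06125297]
px [458. 266.] tx [-20.   59.6] ty [-61.3  18.4] poly [[-20.0, -18.0], [-20.0, -28.0], [38.0, -61.0], [58.0, -61.0], [60.0, 16.0], [18.0, 19.0], [17.0, -19.0]]
px [372. 209.] tx [-79.2  -2.4] ty [-17.4  60.5] poly [[-3.0, 60.0], [-79.0, 59.0], [-78.0, 10.0], [-71.0, -1.0], [-62.0, -3.0], [-59.0, -17.0], [-41.0, -17.0], [-40.0, 22.0], [-3.0, 23.0]]
[[[-0.0,-0.3,-0.2],[-1.0,-2.6,23.8],1],[[-0.0,-0.3,-0.2],[-0.8,-2.6,23.8],1],[[0.0,0.0,0.0],[0.0,0.0,15.0],1],[[0.0,0.0,0.0],[0.0,0.0,15.0],1]]
```

Call:
{"api": "apply_moves", "payload": {"motion": [[[0, -0.3, -0.2], [-1, -10, 5], 1], [[0, -0.3, -0.2], [-1, -10, 18], 1], [[0, 0, 0], [0, 0, 22], 1], [[0, 0, 0], [0, 0, 22], 1], [[0, 0, 0], [0, 0, 9], 1], [[0, 0, 0], [0, 0, 0], 1]]}}

```text
time: 26.68
ee_pos: [0.5416, 0.0419, 0.0095]
tcp_rot: [0.74, 0.672, 0.0, 0.001]
ft_force: [-0.6, 0.1, 0.6]
width: -0.0004
```

```bash
python3 -c "
from h import *
o=r.get_obs();print(o['time'],o['ee_pos'],w2t(o['ee_pos']),yaw_now(o),o['ft_force']);
plan([(*t2w(-60,27),.007,-5.5,5)],hand=1)"
```

```text
26.675 [0.54161033 0.04193271 0.00950286] [np.float64(-100.3), np.float64(25.4)] -5.537745527824625 [-0.55640778  0.12106852  0.59868407]
[[[0.0,0.0,-0.0],[0.3,8.1,0.5],1],[[0.0,0.0,-0.0],[0.3,8.1,0.5],1],[[0.0,0.0,-0.0],[0.3,8.1,0.5],1],[[0.0,0.0,-0.0],[0.3,8.1,0.5],1],[[0.0,0.0,-0.0],[0.3,8.1,0.5],1]]
```

Call:
{"api": "apply_moves", "payload": {"motion": [[[0, 0, 0], [0.5, 8, 0.5], 1], [[0, 0, 0], [0.5, 8, 0.5], 1], [[0, 0, 0], [0.5, 8, 0.5], 1], [[0, 0, 0], [0, 8, 0.5], 1], [[0, 0, 0], [0, 8, 0], 1], [[0, 0, 0], [0, 0, 0], 1]]}}

```text
time: 27.42
ee_pos: [0.587, 0.039, 0.0101]
tcp_rot: [0.74, 0.672, 0.002, 0.003]
ft_force: [-0.3, 0.8, 0.8]
width: 0.0002
```

```bash
python3 -c "
from h import *
o,im,c=snap('w14');print(o['time'],o['ee_pos'],w2t(o['ee_pos']),yaw_now(o),o['ft_force']);tp(im,c)"
```

```text
27.425 [0.58704639 0.03898761 0.01011381] [np.float64(-54.8), np.float64(26.9)] -5.533164298237086 [-0.27847418  0.8161004   0.83396968]
px [436. 251.] tx [-46.8  58.8] ty [-22.6  61.9] poly [[-46.0, 62.0], [-46.0, 34.0], [-40.0, 30.0], [-33.0, 12.0], [-26.0, 8.0], [-21.0, 14.0], [-9.0, 13.0], [-8.0, 23.0], [15.0, 23.0], [15.0, -1.0], [58.0, -23.0], [58.0, 17.0], [51.0, 22.0], [30.0, 23.0], [29.0, 60.0]]
```

Call:
{"api": "apply_moves", "payload": {"motion": [[[0, 0, 0], [0, 6, 0.5], 1], [[0, 0, 0], [0, 6, 0.5], 1], [[0, 0, 0], [0, 6, 0.5], 1], [[0, 0, 0], [0, 5, 0], 1], [[0, 0, 0], [0, 0, 0], 1]]}}

```text
time: 28.1
ee_pos: [0.6089, 0.0371, 0.0096]
tcp_rot: [0.74, 0.672, -0.0, 0.001]
ft_force: [-0.1, -0.3, 0.5]
width: 0.0001
```

```bash
python3 -c "
from h import *
o,im,c=snap('w15');print(o['time'],o['ee_pos'],w2t(o['ee_pos']),yaw_now(o),o['ft_force']);tp(im,c)"
```

```text
28.1 [0.60893662 0.03705733 0.00959217] [np.float64(-32.8), np.float64(27.0)] -5.5097118947298185 [-0.1424713  -0.33302592  0.47418198]
px [418. 244.] tx [-25.2  59.1] ty [-10.8  62.2] poly [[-24.0, 62.0], [-24.0, 33.0], [-18.0, 31.0], [-10.0, 12.0], [-3.0, 8.0], [1.0, 15.0], [12.0, 14.0], [12.0, 22.0], [17.0, 23.0], [18.0, 10.0], [58.0, -12.0], [59.0, 16.0], [51.0, 23.0], [51.0, 60.0]]
```

Call:
{"api": "apply_moves", "payload": {"motion": [[[0, 0, 0], [0, 4, 0], 1], [[0, 0, 0], [0, 4, 0], 1], [[0, 0, 0], [0, 4, 0], 1], [[0, 0, 0], [0, 3, 0], 1], [[0, 0, 0], [0, 0, 0], 1]]}}

```text
time: 28.78
ee_pos: [0.617, 0.0366, 0.0097]
tcp_rot: [0.74, 0.673, -0.007, -0.007]
ft_force: [-0.7, 0.3, 1.9]
width: 0.0001
```

```bash
python3 -c "
from h import *
o,im,c=snap('w16');print(o['time'],o['ee_pos'],w2t(o['ee_pos']),yaw_now(o),o['ft_force'],o['joint_positions'].round(2));tp(im,c)
plan([(*t2w(-45,27),.01,-5.5,1),(*t2w(-45,27),.11,-5.5,3),(.516,.34,.12,56.5,9)],hand=1)"
```

```text
28.775 [0.61702472 0.0365502  0.00974116] [np.float64(-24.7), np.float64(27.3)] -5.437896110209724 [-0.73225428  0.29701343  1.91296963] [-0.13  0.54  1.59 -0.    1.03 -0.04]
px [418. 330.] tx [23.6 38.4] ty [-25.6  -9.6] poly [[24.0, -9.0], [25.0, -17.0], [38.0, -26.0], [30.0, -10.0]]
px [418. 241.] tx [-16.7  60.5] ty [-6.1 62.5] poly [[-16.0, 62.0], [-16.0, 34.0], [-10.0, 31.0], [-4.0, 13.0], [3.0, 10.0], [10.0, 16.0], [19.0, 15.0], [60.0, -7.0], [60.0, 14.0], [56.0, 21.0], [60.0, 24.0], [60.0, 60.0]]
[[[-1.1,0.1,0.1],[-0.3,-20.4,0.1],1],[[0.0,0.0,0.0],[0.0,0.0,-33.3],1],[[0.0,0.0,0.0],[0.0,0.0,-33.3],1],[[0.0,0.0,0.0],[0.0,0.0,-33.3],1],[[0.0,0.0,-6.9],[32.5,-12.2,-1.1],1],[[0.0,0.0,-6.9],[33.7,-8.2,-1.1],1],[[0.0,0.0,-6.9],[34.5,-4.1,-1.1],1],[[0.0,0.0,-6.9],[34.7,0.1,-1.1],1],[[0.0,0.0,-6.9],[34.5,4.3,-1.1],1],[[0.0,0.0,-6.9],[33.7,8.4,-1.1],1],[[0.0,0.0,-6.9],[32.4,12.4,-1.1],1],[[0.0,0.0,-6.9],[30.7,16.2,-1.1],1],[[0.0,0.0,-6.9],[28.6,19.7,-1.1],1]]
```

Both L's are seated (rear about -17, front about 60). Next is the bar.

Call:
{"api": "apply_moves", "payload": {"motion": [[[-1.1, 0, 0], [0, -20, 0], 1], [[0, 0, 0], [0, -3, -45], 1], [[0, 0, 0], [0, 0, -45], 1], [[0, 0, -6.9], [32, -12, 0], 0], [[0, 0, -6.9], [33, -8, 0], 0], [[0, 0, -6.9], [34, -4, 0], 0], [[0, 0, -6.9], [34, 0, 0], 0], [[0, 0, -6.9], [34, 4, 0], 0], [[0, 0, -6.9], [33, 8, 0], 0], [[0, 0, -6.9], [31, 12, 0], 0], [[0, 0, -6.9], [28, 15, 0], 0], [[0, 0, -5], [18, 12, 0], 0]]}}

```text
time: 30.32
ee_pos: [0.5206, 0.3269, 0.1013]
tcp_rot: [0.288, 0.957, 0.004, 0.01]
ft_force: [0.2, -0.6, 0.6]
width: 0.0855
```

```bash
python3 -c "
from h import *
import time
r.read_camera('wrist')
o,im,c=snap('w17');print(o['time'],o['ee_pos'],yaw_now(o),o['width']);pieces(im,c)"
```

```text
30.375 [0.5195794  0.32898415 0.10128549] 56.69532725443385 0.08538399864094097
px [348. 175.] area 4281 cen [516.5 358.5] rect [516.6 358.7] [ 38.5 115.3] 56.4
px [26. 43.] area 1812 cen [310.8 222.6] rect [307.7 221. ] [45.6 50.3] 57.0
```

```bash
python3 -c "
from h import *
plan([(.5166,.3587,.015,56.4,5)])"
```

```text
[[[0.2,0.2,0.0],[4.3,4.6,17.2],0],[[0.2,0.2,0.0],[4.3,4.7,17.2],0],[[0.2,0.2,0.0],[4.2,4.7,17.2],0],[[0.2,0.2,0.0],[4.2,4.7,17.2],0],[[0.2,0.2,0.0],[4.1,4.8,17.2],0]]
```

Call:
{"api": "apply_moves", "payload": {"motion": [[[0.2, 0.2, 0], [4.2, 4.6, 17], 0], [[0.2, 0.2, 0], [4.2, 4.6, 17], 0], [[0.2, 0.2, 0], [4.2, 4.6, 17], 0], [[0.2, 0.2, 0], [4, 4.6, 17], 0], [[0, 0, 0], [2, 3, 8], 0], [[0, 0, 0], [0, 0, 0], 0]]}}

```text
time: 31.18
ee_pos: [0.5175, 0.3547, 0.0172]
tcp_rot: [0.292, 0.957, -0.002, -0.0]
ft_force: [0.6, -0.3, -0.6]
width: 0.0852
```

```bash
python3 -c "
from h import *
o=r.get_obs();print(o['ee_pos'],yaw_now(o));plan([(.5166,.3587,.004,56.4,2)])"
```

```text
[0.51751108 0.35471115 0.01716682] 56.10120382556922
[[[-0.1,0.0,-0.1],[1.5,1.4,6.6],0],[[-0.1,0.0,-0.1],[1.5,1.4,6.6],0]]
```

Call:
{"api": "apply_moves", "payload": {"motion": [[[-0.1, 0, -0.1], [1.5, 1.4, 6.5], 0], [[-0.1, 0, -0.1], [1.5, 1.4, 6], 0], [[0, 0, 0], [0, 0, 0], 0.3], [[0, 0, 0], [0, 0, 0], 1], [[0, 0, 0], [0, 0, 0], 1], [[0, 0, 0], [0, 0, 0], 1], [[0, 0, 0], [0, 0, 0], 1]]}}

```text
time: 32.05
ee_pos: [0.5183, 0.3593, 0.0064]
tcp_rot: [0.29, 0.957, 0.001, 0.002]
ft_force: [-0.9, -0.3, -1.6]
width: 0.0383
```

```bash
python3 -c "
from h import *
o=r.get_obs();print(o['ee_pos'],yaw_now(o),o['width']);plan([(.445,.2,.004,20,6),(*t2w(-135,0),.004,-5.5,6)],hand=1)"
```

```text
[0.51830412 0.35934341 0.00644037] 56.294313025924396 0.0382671492351248
[[[0.0,0.0,6.0],[-4.6,-28.9,0.3],1],[[0.0,0.0,6.0],[-7.6,-28.2,0.4],1],[[0.0,0.0,6.0],[-10.5,-27.3,0.4],1],[[0.0,0.0,6.0],[-13.3,-26.0,0.4],1],[[0.0,0.0,6.0],[-16.0,-24.5,0.4],1],[[0.0,0.0,6.0],[-18.5,-22.6,0.4],1],[[0.0,0.0,4.2],[-31.6,-0.9,0.0],1],[[0.0,0.0,4.2],[-31.6,1.4,0.0],1],[[0.0,0.0,4.2],[-31.4,3.8,0.0],1],[[0.0,0.0,4.2],[-31.0,6.1,0.0],1],[[0.0,0.0,4.2],[-30.5,8.4,0.0],1],[[0.0,0.0,4.2],[-29.8,10.6,0.0],1]]
```

Call:
{"api": "apply_moves", "payload": {"motion": [[[0, 0, 6], [-4.5, -28, 0.3], 1], [[0, 0, 6], [-7.5, -28, 0.3], 1], [[0, 0, 6], [-10, -27, 0.3], 1], [[0, 0, 6], [-13, -25, 0.3], 1], [[0, 0, 6], [-16, -24, 0.3], 1], [[0, 0, 6], [-18, -22, 0.3], 1], [[0, 0, 4.2], [-31, -1, 0], 1], [[0, 0, 4.2], [-31, 1, 0], 1], [[0, 0, 4.2], [-30, 3.5, 0], 1], [[0, 0, 4], [-29, 6, 0], 1], [[0, 0, 3], [-20, 7, 0], 1], [[0, 0, 0], [0, 0, 0], 1]]}}

```text
time: 33.55
ee_pos: [0.4926, 0.0615, 0.007]
tcp_rot: [0.714, 0.7, 0.008, 0.003]
ft_force: [-0.2, 0.2, -1.7]
width: 0.0384
```

```bash
python3 -c "
from h import *
o,im,c=snap('w18');print(o['time'],o['ee_pos'],w2t(o['ee_pos']),yaw_now(o),o['width']);pieces(im,c)
plan([(*t2w(-115,0),.004,-5.5,4)],hand=1)"
```

```text
33.55 [0.49264681 0.06151964 0.00701073] [np.float64(-150.9), np.float64(40.2)] -1.1580139704369685 0.03838332536198248
px [598. 310.] area 4552 cen [644.4  23.4] rect [640.1  14.4] [ 58.7 124.6] 15.4
px [320. 237.] area 4011 cen [493.6  67.8] rect [493.2  66.1] [110.5  40.8] 88.8
[[[0.2,-0.1,1.1],[-10.9,8.3,0.8],1],[[0.2,-0.1,1.1],[-10.7,8.5,0.7],1],[[0.2,-0.1,1.1],[-10.6,8.7,0.7],1],[[0.2,-0.1,1.1],[-10.4,8.9,0.7],1]]
```

Call:
{"api": "apply_moves", "payload": {"motion": [[[0.2, -0.1, 1.1], [-11, 7, 0.7], 1], [[0.2, -0.1, 1.1], [-11, 7, 0.7], 1], [[0.2, -0.1, 1.1], [-11, 7, 0.7], 1], [[0.2, -0.1, 1.1], [-9, 7, 0.7], 1], [[0, 0, 0], [0, 0, 0], 1]]}}

```text
time: 34.22
ee_pos: [0.5201, 0.0209, 0.0063]
tcp_rot: [0.74, 0.672, 0.001, -0.002]
ft_force: [-0.6, 0.0, -1.0]
width: 0.0378
```

```bash
python3 -c "
from h import *
o,im,c=snap('w19');print(o['time'],o['ee_pos'],w2t(o['ee_pos']),yaw_now(o),o['width']);tp(im,c)
plan([(*t2w(-105,0),.004,-5.5,2)],hand=1)"
```

```text
34.225 [0.52014524 0.02088867 0.0062954 ] [np.float64(-119.6), np.float64(2.4)] -5.51390994617088 0.03784069094759484
px [582. 245.] tx [-26.3  58.9] ty [-61.1  59.8] poly [[-25.0, 60.0], [-26.0, -6.0], [-22.0, -15.0], [-26.0, -17.0], [-26.0, -25.0], [23.0, -60.0], [58.0, -61.0], [60.0, -55.0], [38.0, 20.0], [18.0, 22.0], [37.0, 22.0], [26.0, 60.0]]
px [320. 235.] tx [-137.8  -99.3] ty [-45.7  62.4] poly [[-137.0, 62.0], [-137.0, -42.0], [-117.0, -46.0], [-101.0, -42.0], [-100.0, 62.0]]
[[[-0.0,-0.1,0.0],[-1.3,7.5,1.1],1],[[-0.0,-0.1,0.0],[-1.3,7.5,1.1],1]]
```

Call:
{"api": "apply_moves", "payload": {"motion": [[[0, -0.1, 0], [-1.5, 11, 0.5], 1], [[0, 0, 0], [-1, 11, 0.5], 1], [[0, 0, 0], [-0.5, 11, 0.5], 1], [[0, 0, 0], [0, 11, 0.3], 1], [[0, 0, 0], [0, 7, 0], 1], [[0, 0, 0], [0, 0, 0], 1]]}}

```text
time: 35.02
ee_pos: [0.5583, 0.0169, 0.0068]
tcp_rot: [0.738, 0.675, -0.012, -0.014]
ft_force: [0.1, -0.7, 0.6]
width: 0.038
```

```bash
python3 -c "
from h import *
o,im,c=snap('w20');print(o['time'],o['ee_pos'],w2t(o['ee_pos']),yaw_now(o),o['width'],o['ft_force']);tp(im,c)"
```

```text
35.025 [0.55834955 0.0168944  0.0068293 ] [np.float64(-81.2), np.float64(2.1)] -5.064447454346315 0.037993869442384094 [ 0.08430137 -0.70965392  0.61187702]
px [537. 230.] tx [-21.9  59.9] ty [-53.4  59.9] poly [[-21.0, 60.0], [-22.0, -8.0], [-8.0, -10.0], [59.0, -55.0], [60.0, 8.0], [58.0, 17.0], [50.0, 20.0], [58.0, 21.0], [60.0, 24.0], [59.0, 59.0]]
px [321. 234.] tx [-99.6 -60.5] ty [-46.5  62.3] poly [[-98.0, 62.0], [-98.0, -44.0], [-82.0, -47.0], [-61.0, -42.0], [-62.0, 61.0]]
```

Call:
{"api": "apply_moves", "payload": {"motion": [[[-0.8, -0.1, 0.2], [-3, 4, 0.5], 1], [[-0.8, -0.1, 0.2], [-2, 6, 0.3], 1], [[-0.4, 0, 0], [-1, 6, 0], 1], [[0, 0, 0], [0, 0, 0], 1], [[0, 0, 0], [0, 0, 0], 0.4], [[0, 0, 0], [0, 0, 0], 0.4], [[0, 0, 0], [0, 0, -25], 0.4], [[0, 0, 0], [0, 0, -30], 0.4], [[0, 0, 0], [0, -20, -10], 1], [[0, 0, 0], [0, -22, 0], 1], [[0, 0, 0], [0, 0, 0], 1]]}}

```text
time: 36.45
ee_pos: [0.5259, 0.0163, 0.0719]
tcp_rot: [0.74, 0.673, -0.004, -0.006]
ft_force: [0.4, 0.3, -0.6]
width: 0.0
```

```bash
python3 -c "
from h import *
o,im,c=snap('w21');print(o['time'],o['ee_pos'],w2t(o['ee_pos']),yaw_now(o),o['width'],o['ft_force']);tp(im,c)
plan([(*t2w(-112,0),.01,-5.5,4)],hand=1)"
```

```text
36.45 [0.52591695 0.01627112 0.07191753] [np.float64(-113.5), np.float64(-1.6)] -5.410984155082427 1.731186149077856e-05 [ 0.42239763  0.29469315 -0.62776291]
px [381. 205.] tx [-89.8 -50.8] ty [-57.8  58.5] poly [[-52.0, 58.0], [-90.0, 57.0], [-90.0, -40.0], [-80.0, -58.0], [-70.0, -58.0], [-65.0, -50.0], [-51.0, -50.0]]
px [512. 205.] tx [-22.2  60.3] ty [-61.7  59.4] poly [[-21.0, 59.0], [-20.0, -59.0], [58.0, -62.0], [60.0, 15.0], [22.0, 17.0], [20.0, 21.0], [59.0, 21.0], [59.0, 59.0]]
[[[-0.2,-0.0,0.0],[0.4,0.3,15.6],1],[[-0.2,-0.0,0.0],[0.4,0.2,15.6],1],[[-0.2,-0.0,0.0],[0.4,0.2,15.6],1],[[-0.2,-0.0,0.0],[0.4,0.1,15.6],1]]
```

View pics/w21.png

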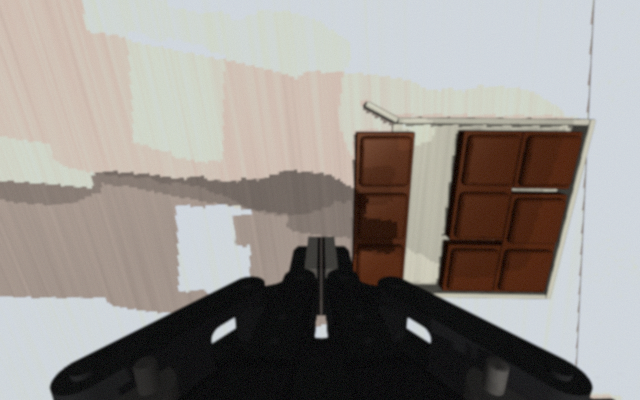

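The two L's form the 2×3 block at the back (445–580,130–293), and the bar (355–413,132–285) stands straight in the mouth. I push the bar in with closed fingers at its centre.

Call:
{"api": "apply_moves", "payload": {"motion": [[[-0.2, 0, 0], [0, -1, 15], 1], [[-0.2, 0, 0], [0, 0, 16], 1], [[-0.2, 0, 0], [0, 0, 16], 1], [[0, 0, 0], [0, 0, 12], 1], [[0, 0, 0], [0, 0, 0], 1], [[0, 0, 0], [0, 8, 0], 1], [[0, 0, 0], [0, 8, 0], 1], [[0, 0, 0], [0, 8, 0], 1], [[0, 0, 0], [0, 0, 0], 1]]}}

```text
time: 37.62
ee_pos: [0.5538, 0.0131, 0.0085]
tcp_rot: [0.74, 0.673, 0.0, -0.001]
ft_force: [-1.1, -0.6, -0.5]
width: 0.0
```

```bash
python3 -c "
from h import *
o,im,c=snap('w22');print(o['time'],o['ee_pos'],w2t(o['ee_pos']),yaw_now(o),o['width'],o['ft_force']);tp(im,c)"
```

```text
37.625 [0.55380192 0.01314119 0.00846745] [np.float64(-85.4), np.float64(-2.1)] -5.454015164871781 4.692956120747129e-05 [-1.1237364  -0.60113472 -0.47394209]
px [385. 206.] tx [-73.1 -34.6] ty [-18.4  58.8] poly [[-36.0, 58.0], [-73.0, 57.0], [-72.0, 5.0], [-68.0, -10.0], [-61.0, -18.0], [-56.0, -19.0], [-50.0, -13.0], [-35.0, -18.0]]
px [534. 227.] tx [-22.7  59.8] ty [-61.4  59.7] poly [[-22.0, 59.0], [-23.0, -3.0], [-20.0, -16.0], [-23.0, -17.0], [-23.0, -24.0], [43.0, -61.0], [58.0, -61.0], [60.0, 9.0], [58.0, 16.0], [50.0, 20.0], [57.0, 21.0], [60.0, 24.0], [58.0, 59.0]]
```

Call:
{"api": "apply_moves", "payload": {"motion": [[[0, 0, 0], [0, 5, 0], 1], [[0, 0, 0], [0, 5, 0], 1], [[0, 0, 0], [0, 5, 0], 1], [[0, 0, 0], [0, 3, 0], 1], [[0, 0, 0], [0, 3, 0], 1], [[0, 0, 0], [0, 0, 0], 1]]}}

```text
time: 38.42
ee_pos: [0.569, 0.012, 0.0082]
tcp_rot: [0.739, 0.673, -0.006, -0.008]
ft_force: [-1.1, 0.3, 3.5]
width: 0.0001
```

```bash
python3 -c "
from h import *
o,im,c=snap('w23');print(o['time'],o['ee_pos'],w2t(o['ee_pos']),yaw_now(o),o['width'],o['ft_force']);tp(im,c)"
```

```text
38.425 [0.56895529 0.01200914 0.0082341 ] [np.float64(-70.2), np.float64(-1.7)] -5.357598958049214 7.579349252677513e-05 [-1.11099069  0.31150768  3.48661895]
px [418. 330.] tx [-22.7  -7.5] ty [-53.8 -37. ] poly [[-22.0, -37.0], [-23.0, -43.0], [-8.0, -54.0], [-12.0, -43.0]]
px [485. 220.] tx [-57.4  59.7] ty [-56.6  59.8] poly [[-57.0, 58.0], [-57.0, 5.0], [-50.0, -14.0], [-40.0, -18.0], [-38.0, -13.0], [-27.0, -13.0], [59.0, -58.0], [58.0, 16.0], [19.0, 21.0], [58.0, 21.0], [59.0, 59.0]]
```

Call:
{"api": "apply_moves", "payload": {"motion": [[[-0.8, 0, 0], [0, -15, 0], 1], [[0, 0, 0], [0, -15, -10], 1], [[0, 0, 0], [0, -10, -40], 1], [[0, 0, 0], [0, 0, -45], 1], [[0, 0, 0], [0, 20, -45], 1], [[0, 0, 0], [0, 20, -20], 1], [[0, 0, 0], [15, 20, 0], 1], [[0, 0, 0], [15, 20, 0], 1], [[0, 0, 0], [0, 0, 0], 1]]}}

```text
time: 39.6
ee_pos: [0.6176, 0.0374, 0.1756]
tcp_rot: [0.74, 0.673, 0.003, 0.003]
ft_force: [-0.8, -0.0, -0.5]
width: -0.0001
```

```bash
python3 -c "
from h import *
r.read_camera('wrist')
o,im,c=snap('w24');print(o['time'],o['ee_pos'],w2t(o['ee_pos']),yaw_now(o),o['ft_force']);tp(im,c)
P=proj(c,[[*t2w(a,b),.0] for a,b in [(-63,64),(-63,-64),(63,64),(63,-64)]]);print(P.round())
x0,y0=P.min(0).astype(int)-20;x1,y1=P.max(0).astype(int)+20
cv2.imwrite('pics/c24.png',cv2.resize(im[max(y0,0):y1,x0:x1,::-1],None,fx=4,fy=4,interpolation=cv2.INTER_CUBIC)[:600,:800]);print(x0,y0)"
```

```text
39.65 [0.61678661 0.03702778 0.17534159] [np.float64(-25.0), np.float64(27.8)] -5.455700862591122 [-0.20083178  0.49001869 -0.79412951]
px [343. 207.] tx [-56.2  61.1] ty [-61.5  60.1] poly [[-55.0, 58.0], [-56.0, -57.0], [-36.0, -30.0], [-12.0, -30.0], [-7.0, -43.0], [7.0, -48.0], [11.0, -61.0], [59.0, -62.0], [60.0, 60.0]]
[[284. 150.]
 [287. 257.]
 [400. 150.]
 [392. 257.]]
263 129
```

View pics/c24.png

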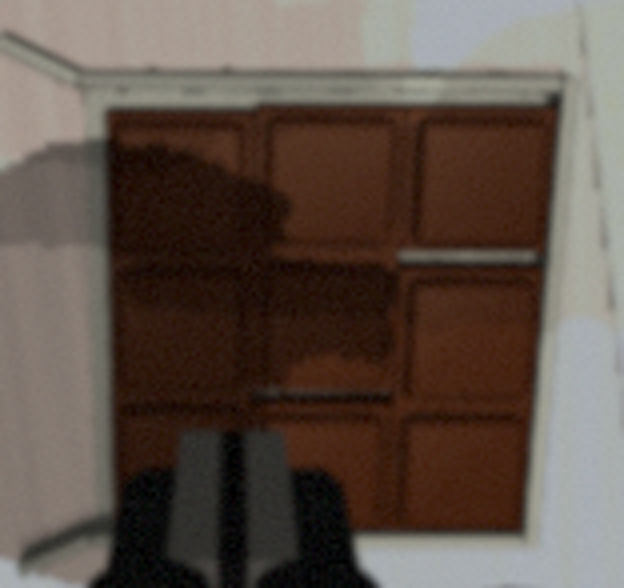

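All nine squares lie inside the walls. The bar's mouth-side edge is at crop x≈108 and the mouth line at x≈90, so there is some margin. The pieces are flat and the robot is clear, so I hand in.

```bash
python3 -c "
from station import r
o=r.get_obs();print(o['time'],o['ft_force']);print(r.close_job())"
```

```text
39.7 [-0.69345936  0.63627984 -0.27828421]
the job is handed in; nothing more can be done
None
```

I slid all three pieces into the tray without lifting them and handed the job in at 39.7 s of the 72 s limit. I gripped and dragged each piece to the mouth, then pushed it home with closed fingers. The two L's fill the back two rows and the bar lies across the mouth.

- **Final check:** the last wrist view put the pieces at tray x from about -56 to 61 and y from about -62 to 60 mm. The limits are ±63 and ±64 mm, so nothing sticks out of the mouth. All squares looked flat, with gaps of a few mm between pieces, and the gripper was clear of everything. I judged flatness by eye and did not measure it.
- **Not rechecked:** I did not look again at the jar, bowl and scale, but no planned path went near them and the forces I read stayed small.
- **Problems on the way:**
  - The first L blocked the bar's path, so I put the bar back down and loaded it last.
  - The moves over- and undershot by about 10%, which I corrected as I went.
  - The closed fingertips touched the bench lightly once (about 6 N).
  - The first L needed a nudge of about 3 mm to free the second L's lane.

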